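# Ply a silicone sample and hold a hardness gauge on its mark

## Robot

A 7-joint arm with a two-finger parallel gripper is mounted at the origin on a cart in front of the work surface, level with it; the furniture and walls round the work are solid. World frame = base frame: x ahead of the robot, y to its left, z up, the work surface at z = 0. Lengths are in mm, angles in rad, forces in N, time in s.
With the tool pointing down it reaches from about 400 to 875 mm from the base axis. Payload 4.4 kg.
Tool frame: the origin (TCP) lies at the very end of the fingers, on their centre line; the grasp point (between the pads) lies 19 mm behind it; y points along the fingers, x is the direction in which the jaws open and shut, and the axes are right-handed (so a half turn about y gives the same grasp; the last joint's range is limited). The gripper opens to 85 mm and grips with 20 to 120 N. Pads are 22 mm wide; open, the fingers measure 114 mm over their backs; the gripper's body (76 mm by 85 mm) begins 54 mm behind the grasp point. The pads swing forward as they close: fully open they stand 13 mm farther back than shut.
Start: joints at [-1.309, 0.628, 0.038, 1.517, -0.027, 0.996, -0.02], TCP at [209.25, 615.412, 205.413] pointing down, gripper open.
Joint ranges: [-3.06, 3.06], [-0.37, 2.12], [-1.25, 1.32], [0.18, 2.47], [-1.1, 4.24], [0.23, 1.98], [-2.94, 2.94]. Speed limits (rad/s): [2.57, 2.57, 3.14, 3.14, 3.14, 3.14, 3.14].

## Interface

Orientations are given as [roll, pitch, yaw] about the fixed x, y, z axes, in that order (R = Rz(yaw) Ry(pitch) Rx(roll)).
In Python, from cell import readout, eyes, finish_job gives the robot as it stands. The module is installed in compiled form; this text tells all that it offers.
- The arm moves only by the tool apply_moves, never from a script. Its argument "commands" is a list that holds one entry, the list of rows, each a list of 6 numbers: the shift along the tool's x, y, z in units of 0.04 m (1.0 is 0.04 m), then the turn, a rotation vector about the tool's x, y, z in units of 5 degrees (1.0 is 5 degrees). A call has 1 to 8 rows; each row shifts and turns the pose as measured when the row begins, along the tool's axes as they then stand; what a row does not reach is not made up. A row lasts 1/12 s, in which the tool goes at most 41.7 mm and 7.16 degrees, less where a joint would pass 70% of its speed; a pose out of reach is approached as far as the arm can. A call with a number of a shift or a turn outside -1 to 1 is refused whole. A call with a gripper value outside its range is refused whole. "claw" is the finger opening in mm, from 0 to 85.4, set as the call begins (left out, the last holds). The fingers move at their own pace and stop on an object; the grip force is fixed at half the most. Time passes only in rows, so rows that do not move let the fingers close. It gives the time, the measured TCP pose, the force and the opening at its end, in the units of the state.
- readout.read_state(): the state, without advancing time (a new reading comes with each control period).
- eyes.get_image(name): name is "side" or "top" or "wrist"; returns a dict with "image" (420x560x3 uint8, red, green, blue), "mtx" (3x3 intrinsics, pixels), "rvec" (rotation vector, rad) and "tvec" (3), from world to camera coordinates, as OpenCV has them. Camera axes: x right, y down, z forward; pixel columns grow to the right and rows downward; lengths in mm; the calibration is good to about 2 mm. A picture is of the moment at which its call begins. There is no depth.
- finish_job(): hands the job in, once; it reports no verdict.
The state is a dict: "clock": time; "qpos": joint angles; "qd": joint speeds; "tau": joint torques, N m; "eef_pos": TCP position; "tool_rot": TCP orientation; "force": force on the tool from outside, world axes, zero at the start; "torque": the same for the moment, N m; "width": finger opening in mm.
Only numpy, scipy, OpenCV 4.12 (cv2) and the standard library are available. Lean on these libraries where they do the work, as an engineer would, in place of code of your own. Each camera call takes 0.05 s, during which the arm holds its last target. There are 200 camera calls.

## Task

Build up the silicone test stack: lay the white separator sheet squarely on the orange pad on the steel anvil, let it go, and then lay the orange slab squarely on the sheet with its mark facing up. Then take the blue hand gauge out of its grey holder and hold it upright with its tip on the black dot in the slab's white ring, pressing lightly so that the spring plunger is pushed in partly but not fully, and finish while still holding it there. Leave the other things on the bench where they are.

Things in the scene. Friction and masses are not known exactly. Their poses are not given: they have to be found in the camera images.
- anvil: Fixed stand: dark steel foot 70 (x) x 96 (y) x 8 mm, narrow aluminium block, and on it the lower orange silicone pad, 50 (x) x 76 (y) x 12 mm, whose top is 32 mm above the bench. Origin: centre of the underside, on the bench. z up; the pad's long side runs along its y.
- pad_top (a point): Centre of the top face of the lower orange pad on the anvil (32 mm above the bench).
- sheet: Loose stiff white separator sheet, 58 (x) x 84 (y) x 6 mm, 45 g, lying flat on the bench. Origin: centre of its underside; z up, long side along its y. It overhangs the pads by 4 mm all round. It may be laid either way round.
- slab: Loose firm orange silicone slab, 50 (x) x 76 (y) x 12 mm, 60 g, lying flat on the bench with its mark up. Origin: centre of its underside; z up, long side along its y. It may be laid either way round.
- spot (a point): The marked spot: black dot (4 mm) in the middle of a white ring of 15 mm outer diameter on the slab's top face, 12 mm above the slab's underside and 16 mm from its centre along the slab's +y.
- holder: Stands left of the big black machine (a tall, fixed obstacle between it and the anvil: carry the gauge round its robot side, high up) and in front of a white tube mixer. Fixed grey holder: foot 90 x 90 x 8 mm with a square block 56 x 56 mm up to 65 mm high, with an upright bore of 28 mm. Origin: centre of the underside, on the bench.
- gauge: Loose round hand gauge, 120 g, hanging upright in the holder by its collar. Origin: lower end of the steel nose; z along the gauge, up. Along z: steel nose 0-40 mm (22 mm diameter), black collar 40-50 (34), blue grip 50-114 (24), black cap to 119. The plunger sticks out 15 mm below the origin. In the holder the origin is 25 mm above the bench, nose and plunger in the bore; lift straight up.
- tip (a point): The round tip (8 mm diameter) of the gauge's spring plunger, its lowest point, on the gauge's axis, 15 mm below the gauge's origin when the plunger is out.
- plunger (a joint): How far the gauge's plunger is pushed in: 0 out, 0.012 m fully in (bottomed). Spring of 400 N/m with 0.4 N preload: 6 mm in is about 2.8 N.
- bottle_3: Bystander: small brown bottle with blue cap, 45 mm wide, 80 mm tall. Origin: underside centre.
- notebook: Bystander: black notebook, 148 x 105 x 12 mm. Origin: underside centre.
- petri_dish: Bystander: closed petri dish, 60 mm wide, 15 mm high. Origin: underside centre.
- clip: Bystander: pink spring clip, 17 x 98 x 22 mm. Origin: underside centre.

How it is judged (in metres and radians):
On the way, in this order (a step that is already met when the one before it is completed fails the run):
1. the sheet lies squarely on the lower pad, let go, with the slab not yet on it (horizontal distance between sheet and pad_top below 0.009 m and height (world z) of sheet between 0.029 and 0.035 m and angle between the y axis of sheet and the y axis of anvil, either way round below 0.17 rad and angle between sheet's own z axis and vertical below 0.06 rad and contact force between the fingers and sheet below 0.05 N and linear speed of sheet below 0.02 m/s and contact force between slab and sheet below 0.02 N), for 0.2 s.
2. the slab lies squarely on the sheet, mark up, let go (horizontal distance between each of sheet, slab and pad_top below 0.009 m and height (world z) of sheet between 0.029 and 0.035 m and angle between the y axis of each of sheet, slab and the y axis of anvil, either way round below 0.17 rad and angle between each of sheet, slab's own z axis and vertical below 0.06 rad and height (world z) of slab between 0.035 and 0.041 m and contact force between the fingers and slab below 0.05 N and linear speed of slab below 0.02 m/s), for 0.2 s.
At the end, for the whole second after the job is handed in: Sheet on the pad, slab on the sheet, mark up, each within 9 mm and 10 degrees of the pad, flat, untouched by the fingers; gauge held by the fingers out of its holder, upright within 7 degrees, still, tip within 6.5 mm of the dot, pressing the slab with 0.5 to 5.5 N, plunger 1 to 11.5 mm in (horizontal distance between each of sheet, slab and pad_top below 0.009 m and height (world z) of sheet between 0.029 and 0.035 m and angle between the y axis of each of sheet, slab and the y axis of anvil, either way round below 0.17 rad and angle between each of sheet, slab's own z axis and vertical below 0.06 rad and height (world z) of slab between 0.035 and 0.041 m and contact force between each of the fingers, gauge and sheet below 0.05 N and contact force between the fingers and slab below 0.05 N and distance between tip and spot below 0.0065 m and angle between gauge's own z axis and vertical below 0.12 rad and contact force between gauge and slab between 0.5 and 5.5 N and value of joint plunger between 0.001 and 0.0115 m and contact force between the fingers and gauge above 0.5 N and contact force between gauge and holder below 0.05 N and contact force between gauge and anvil below 0.05 N and linear speed of gauge below 0.02 m/s); the arm keeps its last pose, push and grip.
It fails at once if the gauge presses on the slab with more than 12 N (plunger bottomed out) (contact force between gauge and slab above 12 N).
It fails at once if a bystander is moved by more than 30 mm (distance of any of bottle_3, notebook, petri_dish, clip from where it was at the start of the episode above 0.03 m).
It also fails if it takes over 72 s, if anything falls off the work surface, if the arm or the gripper's body presses on something with over 40 N, if the wrist force passes 120 N, or if a joint passes its speed limit or range.

## Working session

There is one attempt and no reset: what is moved stays moved. The work goes in short steps, Python scripts to look and compute and a tool call to move; the robot and the scene stay as the last step left them, time stands still between calls to the robot, and variables do not carry over. Pictures are saved under pics/ and viewed, about 8 in all and at most 12, crops included, and the job is handed in when it is done.

Besides the shell and the picture viewer there is one more tool, called after ">>>" as name(argument=value, ...), one argument or row to a line, values as JSON. apply_moves: Moves the arm, as the interface text tells. Shifts and turns lie within -1 to 1; 1 stands for 0.04 m of shift or 5 degrees of turn. Its arguments: {"type":"object","properties":{"commands":{"type":"array"},"claw":{"type":"number"}},"required":["commands"]}

```bash
mkdir -p pics; cat > h.py <<'E'
import numpy as np, cv2
from scipy.spatial.transform import Rotation as Ro
from cell import readout, eyes, finish_job
def get(n):
    d=eyes.get_image(n); return d
def save(d,name): cv2.imwrite('pics/'+name, d['image'][:,:,::-1])
def ray(d,uv,z):
    R=cv2.Rodrigues(np.array(d['rvec'],float))[0]; t=np.array(d['tvec'],float).ravel()
    c=-R.T@t; v=R.T@np.linalg.inv(np.array(d['mtx']))@np.array([uv[0],uv[1],1.])
    return c+v*(z-c[2])/v[2]
def proj(d,p):
    return cv2.projectPoints(np.array([p],float),np.array(d['rvec'],float),np.array(d['tvec'],float),np.array(d['mtx'],float),None)[0].ravel()
def pose():
    s=readout.read_state(); return s,np.array(s['eef_pos'],float),Ro.from_euler('xyz',s['tool_rot'])
E
python3 - <<'E'
from h import *
s=readout.read_state(); print({k:np.round(v,3) for k,v in s.items()})
ims=[]
for n in ['top','side','wrist']:
    d=get(n); save(d,n+'0.png'); np.savez(n+'0.npz',**d); R=cv2.Rodrigues(np.array(d['rvec'],float))[0]; print(n,np.round(-R.T@np.array(d['tvec']).ravel()),np.round(R,2).tolist(),d['mtx'][0][0])
E
```

```text
{'clock': np.float64(0.0), 'qpos': array([-1.309,  0.629,  0.038,  1.518, -0.027,  0.996, -0.02 ]), 'qd': array([-0.001,  0.003,  0.   , -0.001,  0.   , -0.   , -0.002]), 'tau': array([-1.0000e-03, -5.6340e+01,  1.2260e+00, -1.9344e+01,  1.1000e-02,
        1.1000e-02, -0.0000e+00]), 'eef_pos': array([209.046, 614.763, 204.5  ]), 'tool_rot': array([-1.571,  0.002,  1.243]), 'force': array([0.197, 0.699, 0.065]), 'torque': array([ 0.014, -0.014, -0.056]), 'width': np.float64(85.309)}
top [ 407.  120. 1187.] [[-0.01, -1.0, 0.02], [-0.99, 0.01, -0.12], [0.12, -0.02, -0.99]] 379.9358565878038
side [ 141. 1255. 1539.] [[-0.94, -0.33, -0.01], [-0.25, 0.73, -0.64], [0.22, -0.6, -0.77]] 522.9830905659688
wrist [134. 641. 373.] [[0.32, 0.95, -0.0], [0.9, -0.31, 0.32], [0.3, -0.1, -0.95]] 327.87763658502854
```

View pics/top0.png

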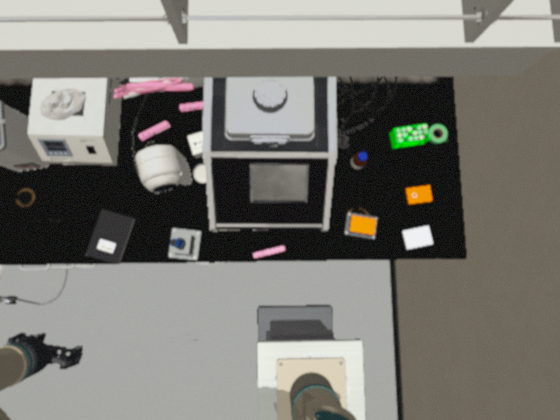

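View pics/side0.png

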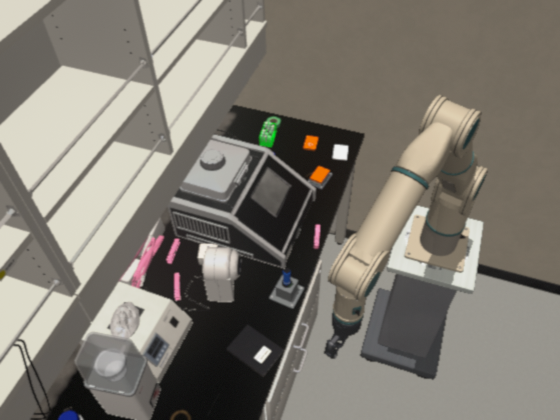

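The top view shows the anvil pad at (362,225), the slab at (419,195) with its ring near (414,195), the sheet at (418,237) and the gauge in its holder at (180,243). The side view shows the slab at (311,143), the pad at (320,174), the sheet at (341,152) and the gauge at (287,278).

```bash
cat >> h.py <<'E'
def rects(d,mask,lo,hi):
    out=[]
    for c in cv2.findContours(mask.astype(np.uint8),cv2.RETR_EXTERNAL,cv2.CHAIN_APPROX_NONE)[0]:
        a=cv2.contourArea(c)
        if lo<a<hi: out.append((a,c[:,0,:].astype(float)))
    return out
def plane_rect(d,c,z):
    P=np.array([ray(d,p,z)[:2] for p in c],np.float32)
    r=cv2.minAreaRect(P); b=cv2.boxPoints(r); e=b[1]-b[0]; f=b[2]-b[1]
    L=e if np.hypot(*e)>np.hypot(*f) else f
    return np.round(r[0],1),np.round(sorted(r[1]),1),round(float(np.degrees(np.arctan2(L[1],L[0]))%180),1)
def masks(d):
    h=cv2.cvtColor(d['image'],cv2.COLOR_RGB2HSV).astype(int); H,S,V=h[...,0],h[...,1],h[...,2]
    return dict(orange=(H>5)&(H<22)&(S>180)&(V>150), white=(S<40)&(V>185), blue=(H>95)&(H<125)&(S>120)&(V>60))
E
python3 - <<'E'
from h import *
for n in ['top','side']:
    d=dict(np.load(n+'0.npz')); m=masks(d)
    print(n)
    for k in m:
        for a,c in rects(d,m[k],25,1500):
            u=c.mean(0); 
            zs=dict(orange=[12,32],white=[6],blue=[144,100])[k]
            p=ray(d,u,20)
            if p[0]<300 or p[0]>800 or (k=='white' and p[1]>-300): continue
            print(k,a,u.round(1),[(z,)+plane_rect(d,c,z) for z in zs])
E
```

```text
top
orange 349.0 [362.1 224.9] [(12, array([ 499.4, -172.1]), array([50. , 76.2]), 79.2), (32, array([ 497.8, -167.1]), array([49.1, 74.9]), 79.2)]
orange 385.5 [418.8 194.2] [(12, array([ 594.2, -355.4]), array([53.5, 80.6]), 96.5), (32, array([ 591. , -347.3]), array([52.6, 79.3]), 96.5)]
white 469.0 [417.4 237. ] [(6, array([ 459.8, -344.6]), array([59.2, 84.8]), 101.0)]
blue 27.0 [178.6 242.8] [(144, array([445.9, 364.3]), array([16.3, 16.6]), 89.2), (100, array([447.6, 374.6]), array([17. , 17.3]), 89.2)]
blue 70.0 [362.6 155.5] [(144, array([ 685.5, -148.5]), array([25.5, 26.6]), 177.6), (100, array([ 697.3, -159.9]), array([26.6, 27.7]), 177.6)]
side
orange 171.0 [319.5 173.7] [(12, array([ 503.8, -183.1]), array([54.2, 81.8]), 79.0), (32, array([ 499. , -164.3]), array([53.5, 80.7]), 79.0)]
orange 134.0 [310.5 142.1] [(12, array([ 594.1, -351.1]), array([52.1, 81.1]), 96.9), (32, array([ 588.1, -330.1]), array([51.4, 80. ]), 96.9)]
white 159.5 [340.2 151.7] [(6, array([ 459.7, -342. ]), array([56.4, 83.2]), 100.9)]
blue 53.0 [286.3 276. ] [(144, array([441.8, 405.4]), array([25.4, 41. ]), 108.9), (100, array([451.4, 378.6]), array([26.2, 42.3]), 108.9)]
```

```bash
cat >> h.py <<'E'
def yawof(R): 
    x=R.apply([1,0,0]); return np.degrees(np.arctan2(x[1],x[0]))
def down(yaw): return Ro.from_euler('xyz',[-np.pi/2,0,np.radians(yaw)])
def plan(wps,step=36,turn=4.5,start=None):
    """wps: list of (x,y,z,yaw); prints rows for a tool-down path"""
    s,p,R=pose()
    print('at',p.round(1),'yaw',round(yawof(R),1),'w',round(float(s['width']),1),'F',np.round(s['force'],1),'t',round(float(s['clock']),2))
    rows=[]
    for w in wps:
        q=np.array(w[:3],float); T=down(w[3]); 
        n=max(1,int(np.ceil(max(np.linalg.norm(q-p)/step,np.degrees((R.inv()*T).magnitude())/turn))))
        rv=(R.inv()*T).as_rotvec()/n; dp=(q-p)/n
        for i in range(n):
            rows.append(np.r_[R.inv().apply(dp)/40,np.degrees(rv)/5]); R=R*Ro.from_rotvec(rv)
        p=q
    for i in range(0,len(rows),8): print([[round(float(v),2)+0. for v in r] for r in rows[i:i+8]])
E
python3 - <<'E'
from h import *
d=dict(np.load('top0.npz'))
for z in (0,150,300): print(z,ray(d,(213,228),z).round(),ray(d,(330,230),z).round())
plan([(330,330,340,60),(405,30,350,40),(425,-230,300,20),(445,-330,150,11)])
E
```

```text
0 [497. 293.   0.] [486. -73.   0.]
150 [485. 271. 150.] [476. -49. 150.]
300 [474. 249. 300.] [466. -24. 300.]
at [209.1 614.9 204.7] yaw 71.2 w 85.2 F [ 0.2 -0.9  0.1] t 0.15
[[-0.58, -0.34, -0.52, 0.0, 0.22, 0.0], [-0.57, -0.34, -0.53, 0.0, 0.22, 0.0], [-0.56, -0.34, -0.54, 0.0, 0.22, 0.0], [-0.55, -0.34, -0.55, 0.0, 0.22, 0.0], [-0.54, -0.34, -0.56, 0.0, 0.22, 0.0], [-0.52, -0.34, -0.57, 0.0, 0.22, 0.0], [-0.51, -0.34, -0.58, 0.0, 0.22, 0.0], [-0.5, -0.34, -0.59, 0.0, 0.22, 0.0]]
[[-0.49, -0.34, -0.6, 0.0, 0.22, 0.0], [-0.48, -0.34, -0.61, 0.0, 0.22, 0.0], [-0.62, -0.03, -0.6, 0.0, 0.44, 0.0], [-0.59, -0.03, -0.62, 0.0, 0.44, 0.0], [-0.57, -0.03, -0.64, 0.0, 0.44, 0.0], [-0.54, -0.03, -0.66, 0.0, 0.44, 0.0], [-0.52, -0.03, -0.69, 0.0, 0.44, 0.0], [-0.49, -0.03, -0.7, 0.0, 0.44, 0.0]]
[[-0.46, -0.03, -0.72, 0.0, 0.44, 0.0], [-0.43, -0.03, -0.74, 0.0, 0.44, 0.0], [-0.41, -0.03, -0.76, 0.0, 0.44, 0.0], [-0.47, 0.16, -0.66, 0.0, 0.5, 0.0], [-0.45, 0.16, -0.68, 0.0, 0.5, 0.0], [-0.41, 0.16, -0.7, 0.0, 0.5, 0.0], [-0.38, 0.16, -0.72, 0.0, 0.5, 0.0], [-0.35, 0.16, -0.73, 0.0, 0.5, 0.0]]
[[-0.32, 0.16, -0.75, 0.0, 0.5, 0.0], [-0.29, 0.16, -0.76, 0.0, 0.5, 0.0], [-0.25, 0.16, -0.77, 0.0, 0.5, 0.0], [-0.06, 0.63, -0.42, 0.0, 0.3, 0.0], [-0.05, 0.63, -0.42, 0.0, 0.3, 0.0], [-0.04, 0.62, -0.42, 0.0, 0.3, 0.0], [-0.03, 0.63, -0.42, 0.0, 0.3, 0.0], [-0.02, 0.62, -0.42, 0.0, 0.3, 0.0]]
[[-0.01, 0.63, -0.42, 0.0, 0.3, 0.0]]
```

>>> apply_moves(
  commands=[
    [[-0.57, -0.34, -0.53, 0, 0.22, 0], [-0.57, -0.34, -0.53, 0, 0.22, 0], [-0.56, -0.34, -0.54, 0, 0.22, 0], [-0.55, -0.34, -0.55, 0, 0.22, 0], [-0.54, -0.34, -0.56, 0, 0.22, 0], [-0.52, -0.34, -0.57, 0, 0.22, 0], [-0.51, -0.34, -0.58, 0, 0.22, 0], [-0.5, -0.34, -0.59, 0, 0.22, 0]],
  ],
  claw=68,
)

```text
clock: 0.82
eef_pos: [303.3, 381.3, 310.0]
tool_rot: [-1.566, 0.013, 1.096]
force: [0.6, -0.2, -0.4]
width: 68.2
```

```bash
python3 -c "
from h import *
plan([(330,330,340,60),(405,30,350,40)])"
```

```text
at [303.3 381.3 310. ] yaw 62.8 w 68.2 F [ 0.6 -0.2 -0.4] t 0.82
[[-0.42, -0.37, -0.59, -0.02, 0.28, -0.07], [-0.41, -0.37, -0.6, -0.02, 0.28, -0.07], [-0.62, -0.03, -0.6, 0.0, 0.44, 0.0], [-0.59, -0.03, -0.62, 0.0, 0.44, 0.0], [-0.57, -0.03, -0.64, 0.0, 0.44, 0.0], [-0.54, -0.03, -0.66, 0.0, 0.44, 0.0], [-0.52, -0.03, -0.69, 0.0, 0.44, 0.0], [-0.49, -0.03, -0.7, 0.0, 0.44, 0.0]]
[[-0.46, -0.03, -0.72, 0.0, 0.44, 0.0], [-0.43, -0.03, -0.74, 0.0, 0.44, 0.0], [-0.41, -0.03, -0.76, 0.0, 0.44, 0.0]]
```

>>> apply_moves(
  commands=[
    [[-0.42, -0.37, -0.59, 0, 0.28, -0.07], [-0.41, -0.37, -0.6, 0, 0.28, -0.07], [-0.62, -0.03, -0.6, 0, 0.44, 0], [-0.59, -0.03, -0.62, 0, 0.44, 0], [-0.57, -0.03, -0.64, 0, 0.44, 0], [-0.54, -0.03, -0.66, 0, 0.44, 0], [-0.52, -0.03, -0.69, 0, 0.44, 0], [-0.49, -0.03, -0.7, 0, 0.44, 0]],
  ],
)

```text
clock: 1.48
eef_pos: [382.0, 118.0, 350.6]
tool_rot: [-1.567, -0.007, 0.805]
force: [1.5, -0.5, -0.8]
width: 68.1
```

```bash
python3 -c "
from h import *
plan([(405,30,350,40),(425,-230,300,20),(445,-330,150,11)])"
```

```text
at [382.  118.  350.6] yaw 46.1 w 68.1 F [ 1.5 -0.5 -0.8] t 1.48
[[-0.4, 0.0, -0.65, -0.02, 0.41, 0.02], [-0.37, 0.0, -0.66, -0.02, 0.41, 0.02], [-0.35, 0.0, -0.67, -0.02, 0.41, 0.02], [-0.47, 0.16, -0.66, 0.0, 0.5, 0.0], [-0.45, 0.16, -0.68, 0.0, 0.5, 0.0], [-0.41, 0.16, -0.7, 0.0, 0.5, 0.0], [-0.38, 0.16, -0.72, 0.0, 0.5, 0.0], [-0.35, 0.16, -0.73, 0.0, 0.5, 0.0]]
[[-0.32, 0.16, -0.75, 0.0, 0.5, 0.0], [-0.29, 0.16, -0.76, 0.0, 0.5, 0.0], [-0.25, 0.16, -0.77, 0.0, 0.5, 0.0], [-0.06, 0.62, -0.42, 0.0, 0.3, 0.0], [-0.05, 0.62, -0.42, 0.0, 0.3, 0.0], [-0.04, 0.62, -0.42, 0.0, 0.3, 0.0], [-0.03, 0.62, -0.42, 0.0, 0.3, 0.0], [-0.02, 0.62, -0.42, 0.0, 0.3, 0.0]]
[[-0.01, 0.62, -0.42, 0.0, 0.3, 0.0]]
```

>>> apply_moves(
  commands=[
    [[-0.4, 0, -0.65, 0, 0.41, 0], [-0.37, 0, -0.66, 0, 0.41, 0], [-0.35, 0, -0.67, 0, 0.41, 0], [-0.47, 0.16, -0.66, 0, 0.5, 0], [-0.45, 0.16, -0.68, 0, 0.5, 0], [-0.41, 0.16, -0.7, 0, 0.5, 0], [-0.38, 0.16, -0.72, 0, 0.5, 0], [-0.35, 0.16, -0.73, 0, 0.5, 0]],
  ],
)

```text
clock: 2.15
eef_pos: [416.2, -145.0, 317.4]
tool_rot: [-1.566, -0.012, 0.464]
force: [0.3, 0.5, -0.1]
width: 67.9
```

>>> apply_moves(
  commands=[
    [[-0.32, 0.16, -0.75, 0, 0.5, 0], [-0.29, 0.16, -0.76, 0, 0.5, 0], [-0.25, 0.16, -0.77, 0, 0.5, 0], [-0.06, 0.62, -0.42, 0, 0.3, 0], [-0.05, 0.62, -0.42, 0, 0.3, 0], [-0.04, 0.62, -0.42, 0, 0.3, 0], [-0.03, 0.62, -0.42, 0, 0.3, 0], [0, 0, 0, 0, 0, 0]],
  ],
)

```text
clock: 2.82
eef_pos: [432.9, -324.6, 191.8]
tool_rot: [-1.569, -0.011, 0.205]
force: [-0.5, 0.4, -0.7]
width: 68.0
```

```bash
python3 - <<'E'
from h import *
d=get('wrist'); save(d,'w1.png'); m=masks(d)
for k,zs in (('orange',[12,32]),('white',[6])):
    for a,c in rects(d,m[k],300,60000):
        print(k,a,c.mean(0).round(),c.min(0),c.max(0),[plane_rect(d,c,z) for z in zs])
s,p,R=pose(); print('tcp px',proj(d,p))
plan([(460,-343,60,11)])
E
```

```text
white 3645.5 [296. 199.] [270. 163.] [324. 235.] [(array([ 460.6, -344.2]), array([58.9, 84.8]), 100.7)]
white 30946.0 [137.  74.] [0. 0.] [269. 169.] [(array([ 266.8, -240.5]), array([165.1, 251.3]), 0.0)]
tcp px [277.6023841  251.63278394]
at [ 433.4 -323.5  193.5] yaw 11.9 w 68.3 F [-1.4  1.  -0. ] t 2.87
[[0.13, 0.84, -0.16, -0.01, 0.04, 0.04], [0.13, 0.84, -0.15, -0.01, 0.04, 0.04], [0.13, 0.83, -0.15, -0.01, 0.04, 0.04], [0.14, 0.83, -0.15, -0.01, 0.04, 0.04]]
```

View pics/w1.png

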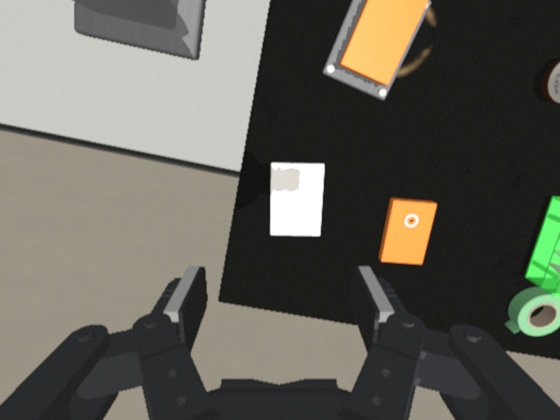

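The wrist view confirms the sheet at (297,199) between the fingers' lines. The slab is at (410,232) with its ring at (411,220), and the anvil pad is at (385,40).

```bash
sed -i "s/(S>180)&(V>150)/(S>140)\&(V>150)/" h.py; python3 - <<'E'
from h import *
d=get('wrist'); m=masks(d)
for a,c in rects(d,m['orange'],300,60000):
    print(a,c.mean(0).round(),c.min(0),c.max(0),[plane_rect(d,c,z) for z in (12,32)])
plan([(460.4,-344.3,25,10.9)])
E
```

```text
2682.0 [406. 231.] [379. 199.] [434. 264.] [(array([ 593.9, -354.7]), array([52.1, 78.5]), 97.0), (array([ 583.7, -348.4]), array([49.1, 74. ]), 97.0)]
4452.5 [381.  37.] [339.   0.] [425.  86.] [(array([ 503.6, -164.3]), array([53.2, 80.4]), 79.5), (array([ 498.6, -168.9]), array([50.1, 75.8]), 79.5)]
at [ 434.3 -322.9  195.1] yaw 12.0 w 68.1 F [ 0.4 -0.1  0. ] t 2.92
[[0.09, 0.85, -0.13, 0.0, 0.04, 0.03], [0.1, 0.85, -0.13, 0.0, 0.04, 0.03], [0.1, 0.85, -0.13, 0.0, 0.04, 0.03], [0.1, 0.85, -0.13, 0.0, 0.04, 0.03], [0.1, 0.85, -0.13, 0.0, 0.04, 0.03]]
```

>>> apply_moves(
  commands=[
    [[0.09, 0.85, -0.13, 0, 0.04, 0.03], [0.1, 0.85, -0.13, 0, 0.04, 0.03], [0.1, 0.85, -0.13, 0, 0.04, 0.03], [0.1, 0.85, -0.13, 0, 0.04, 0.03], [0.1, 0.85, -0.13, 0, 0.04, 0.03], [0, 0, 0, 0, 0, 0]],
  ],
)

```text
clock: 3.42
eef_pos: [473.2, -342.2, 31.5]
tool_rot: [-1.578, -0.021, 0.202]
force: [-0.2, 0.5, 0.1]
width: 67.7
```

```bash
python3 - <<'E'
from h import *
d=get('wrist'); save(d,'w2.png')
plan([(460.4,-344.3,7,10.9)])
E
```

```text
at [ 473.9 -343.    34.4] yaw 11.6 w 68.2 F [ 0.1 -0.1  1.4] t 3.47
[[-0.35, 0.68, 0.04, 0.11, 0.14, 0.27]]
```

View pics/w2.png

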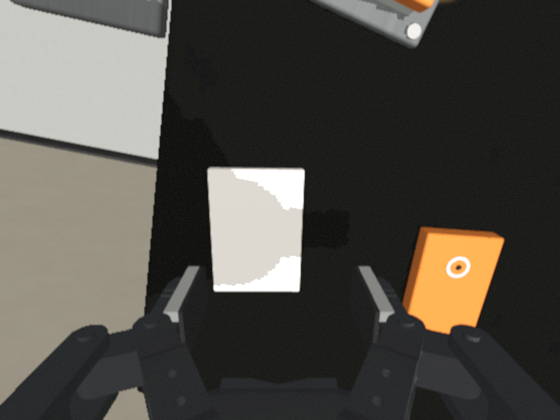

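The wrist view shows the sheet at (257,230), left of the finger centre (about 280). That matches the 13 mm x error in the reading, so I'll correct it and descend.

>>> apply_moves(
  commands=[
    [[-0.33, 0.2, 0.04, 0.11, 0.14, 0.27], [0, 0.2, 0, 0, 0, 0], [0, 0, 0, 0, 0, 0]],
  ],
)

```text
clock: 3.72
eef_pos: [463.0, -344.9, 23.9]
tool_rot: [-1.575, -0.004, 0.192]
force: [0.8, -0.1, 0.0]
width: 67.7
```

```bash
python3 - <<'E'
from h import *
plan([(460.4,-344.3,8,10.9)],step=6)
print(pose()[0]['tool_rot'])
E
```

```text
at [ 463.  -344.9   23.9] yaw 11.0 w 67.7 F [ 0.8 -0.1  0. ] t 3.72
[[-0.02, 0.13, 0.01, 0.02, 0.01, 0.02], [-0.02, 0.13, 0.01, 0.02, 0.01, 0.02], [-0.02, 0.13, 0.01, 0.02, 0.01, 0.02]]
[-1.57543528 -0.00426174  0.19183756]
```

>>> apply_moves(
  commands=[
    [[-0.06, 0.2, 0.02, 0, 0, 0], [-0.02, 0.2, 0, 0, 0, 0], [0, 0.1, 0, 0, 0, 0], [0, 0.0, 0, 0, 0, 0]],
  ],
)

```text
clock: 4.05
eef_pos: [461.4, -346.0, 6.9]
tool_rot: [-1.58, -0.01, 0.192]
force: [0.2, -0.1, 0.4]
width: 67.9
```

>>> apply_moves(
  commands=[
    [[-0.02, 0.12, 0.04, 0.1, 0.1, 0], [0, 0.1, 0, 0, 0, 0], [0, 0, 0, 0, 0, 0]],
  ],
)

```text
clock: 4.3
eef_pos: [460.5, -344.7, -2.6]
tool_rot: [-1.571, -0.01, 0.182]
force: [-0.4, 0.3, 0.2]
width: 68.1
```

>>> apply_moves(
  commands=[
    [[0, 0.07, 0, 0, 0, 0], [0, 0, 0, 0, 0, 0]],
  ],
)

```text
clock: 4.47
eef_pos: [460.3, -344.8, -5.9]
tool_rot: [-1.571, -0.01, 0.182]
force: [-1.2, 0.1, -0.6]
width: 68.1
```

>>> apply_moves(
  commands=[
    [[0, 0.07, 0, 0, 0, 0], [0, 0, 0, 0, 0, 0]],
  ],
)

```text
clock: 4.63
eef_pos: [460.4, -344.9, -9.1]
tool_rot: [-1.571, -0.01, 0.182]
force: [0.0, 0.7, 0.8]
width: 68.1
```

>>> apply_moves(
  commands=[
    [[0, 0.04, 0, 0, 0, 0], [0, 0, 0, 0, 0, 0]],
  ],
)

```text
clock: 4.8
eef_pos: [460.5, -344.9, -10.8]
tool_rot: [-1.571, -0.01, 0.182]
force: [0.8, -0.2, -0.1]
width: 67.7
```

>>> apply_moves(
  commands=[
    [[0, 0.04, 0, 0, 0, 0], [0, 0, 0, 0, 0, 0]],
  ],
)

```text
clock: 4.97
eef_pos: [460.6, -344.9, -12.5]
tool_rot: [-1.571, -0.01, 0.182]
force: [0.3, 0.3, -1.2]
width: 68.1
```

```bash
python3 - <<'E'
from h import *
d=get('wrist'); save(d,'w3.png'); m=masks(d)
print(readout.read_state()['tau'].round(1))
E
```

```text
[  0.  -55.4   6.9  -8.9  -0.   -0.    0. ]
```

View pics/w3.png

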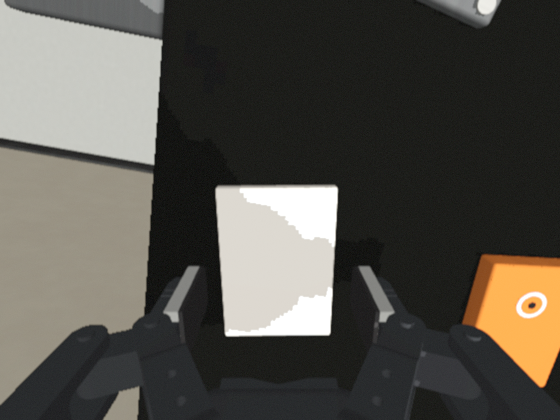

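The wrist view shows the sheet at x 217–337, centred between the fingertips at about (203,268) and (361,268). I'll work out the tip height from the calibration.

```bash
python3 - <<'E'
from h import *
d=get('wrist'); s,p,R=pose(); print(p,s['width'])
for r in (0,7,13,20):
    print(r,[proj(d,p+R.apply([sx*34,-r,sz*11])).round().tolist() for sx in(-1,1) for sz in(-1,1)])
m=masks(d)
for a,c in rects(d,m['white'],3000,60000): print(a,c.mean(0).round(),[(z,)+plane_rect(d,c,z) for z in (6,0,-10,10)])
E
```

```text
[ 460.77703099 -345.05158205  -12.28358605] 68.10686548416254
0 [[218.0, 269.0], [215.0, 234.0], [336.0, 269.0], [338.0, 234.0]]
7 [[215.0, 276.0], [213.0, 239.0], [338.0, 276.0], [340.0, 239.0]]
13 [[213.0, 281.0], [211.0, 244.0], [340.0, 281.0], [342.0, 244.0]]
20 [[211.0, 288.0], [208.0, 250.0], [342.0, 288.0], [345.0, 250.0]]
16514.5 [277. 258.] [(6, array([ 460.8, -344.1]), array([57.7, 84.4]), 100.7), (0, array([ 461.4, -347.3]), array([60.1, 87.8]), 100.7), (-10, array([ 462.4, -352.5]), array([63.9, 93.4]), 100.7), (10, array([ 460.4, -342. ]), array([56.2, 82.1]), 100.7)]
19686.0 [76. 84.] [(6, array([ 362. , -275.4]), array([54.6, 67.4]), 178.9), (0, array([ 358.7, -275.8]), array([56.8, 70.1]), 178.9), (-10, array([ 353.1, -276.5]), array([60.4, 74.6]), 178.9), (10, array([ 364.2, -275.2]), array([53.1, 65.6]), 178.9)]
```

>>> apply_moves(
  commands=[
    [[0, 0.09, 0, 0, 0, 0], [0, 0, 0, 0, 0, 0]],
  ],
)

```text
clock: 5.23
eef_pos: [461.0, -345.2, -15.9]
tool_rot: [-1.572, -0.011, 0.182]
force: [0.6, 0.4, -0.4]
width: 67.9
```

>>> apply_moves(
  commands=[
    [[0, 0.06, 0, 0, 0, 0], [0, 0, 0, 0, 0, 0]],
  ],
)

```text
clock: 5.4
eef_pos: [461.0, -345.1, -18.6]
tool_rot: [-1.572, -0.011, 0.182]
force: [0.6, 0.6, -0.3]
width: 67.8
```

>>> apply_moves(
  commands=[
    [[0, 0.06, 0, 0, 0, 0], [0, 0, 0, 0, 0, 0]],
  ],
)

```text
clock: 5.57
eef_pos: [461.0, -345.1, -21.4]
tool_rot: [-1.572, -0.011, 0.182]
force: [-0.6, 0.3, -0.5]
width: 68.2
```

>>> apply_moves(
  commands=[
    [[0, 0.06, 0, 0, 0, 0], [0, 0, 0, 0, 0, 0]],
  ],
)

```text
clock: 5.73
eef_pos: [461.0, -345.1, -24.1]
tool_rot: [-1.572, -0.011, 0.182]
force: [-0.6, -0.4, -0.2]
width: 67.8
```

```bash
python3 - <<'E'
from h import *
d=get('wrist'); save(d,'w4.png'); s,p,R=pose(); print(p,s['force'],s['tau'].round(1),s['qpos'].round(3))
e=get('side'); q=proj(e,[460,-345,0]); print(q)
x,y=q.astype(int); c=e['image'][max(0,y-60):y+40,x-70:x+70]; c=cv2.resize(c,None,fx=4,fy=4,interpolation=cv2.INTER_CUBIC)
w=cv2.resize(d['image'],(560,420))
cv2.imwrite('pics/c4.png',np.hstack([c[:400,:400],w[0:400,150:500]])[:,:,::-1])
E
```

```text
[ 461.08461073 -345.25013961  -23.90052609] [-0.17886702 -0.1026807   0.52868726] [ -0.  -55.8   6.8  -8.5  -0.   -0.    0. ] [ 0.375  0.892  0.358  1.889 -0.66   0.473  1.39 ]
[340.20244127 152.15250529]
```

View pics/c4.png

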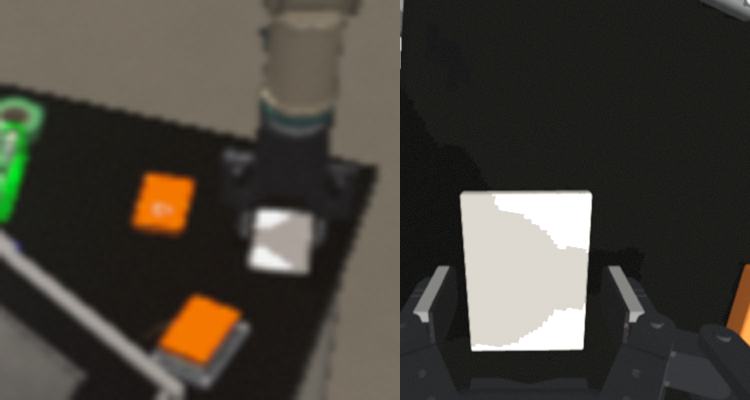

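The side view shows the gripper over the sheet. In the wrist view the sheet (131 px for 58 mm) and the finger gap (155 px for 68 mm) now have the same scale, so the tips are at about sheet level. I'll go a little lower, feeling for contact.

>>> apply_moves(
  commands=[
    [[0, 0.04, 0, 0, 0, 0], [0, 0, 0, 0, 0, 0]],
  ],
)

```text
clock: 6.0
eef_pos: [461.3, -345.5, -25.4]
tool_rot: [-1.572, -0.011, 0.182]
force: [-0.1, -0.2, 0.2]
width: 67.8
```

>>> apply_moves(
  commands=[
    [[0, 0.04, 0, 0, 0, 0], [0, 0, 0, 0, 0, 0]],
  ],
)

```text
clock: 6.17
eef_pos: [461.3, -345.5, -27.0]
tool_rot: [-1.572, -0.011, 0.182]
force: [-0.4, 0.7, -0.0]
width: 67.9
```

>>> apply_moves(
  commands=[
    [[0, 0.04, 0, 0, 0, 0], [0, 0, 0, 0, 0, 0]],
  ],
)

```text
clock: 6.33
eef_pos: [461.4, -345.5, -28.8]
tool_rot: [-1.572, -0.011, 0.182]
force: [0.7, -0.0, 0.2]
width: 67.8
```

>>> apply_moves(
  commands=[
    [[0, 0.04, 0, 0, 0, 0], [0, 0, 0, 0, 0, 0]],
  ],
)

```text
clock: 6.5
eef_pos: [461.4, -345.5, -30.6]
tool_rot: [-1.572, -0.011, 0.182]
force: [0.3, -0.4, 0.1]
width: 68.1
```

>>> apply_moves(
  commands=[
    [[0, 0.04, 0, 0, 0, 0], [0, 0, 0, 0, 0, 0]],
  ],
)

```text
clock: 6.67
eef_pos: [461.4, -345.5, -32.4]
tool_rot: [-1.572, -0.011, 0.182]
force: [-0.3, -0.4, 0.7]
width: 68.3
```

>>> apply_moves(
  commands=[
    [[0, 0.04, 0, 0, 0, 0], [0, 0, 0, 0, 0, 0]],
  ],
)

```text
clock: 6.83
eef_pos: [461.7, -345.8, -32.1]
tool_rot: [-1.572, -0.013, 0.182]
force: [-0.0, -0.4, 1.0]
width: 67.8
```

>>> apply_moves(
  commands=[
    [[0, 0.04, 0, 0, 0, 0], [0, 0, 0, 0, 0, 0]],
  ],
)

```text
clock: 7.0
eef_pos: [462.1, -346.2, -32.1]
tool_rot: [-1.573, -0.014, 0.181]
force: [-0.1, -1.0, 0.1]
width: 67.9
```

```bash
python3 - <<'E'
from h import *
s,p,R=pose(); print(p,s['force'],s['tau'].round(1),s['qpos'].round(3))
d=get('wrist'); m=masks(d)
for a,c in rects(d,m['white'],3000,60000): print(a,c.mean(0).round(),c.min(0),c.max(0),plane_rect(d,c,6))
E
```

```text
[ 462.13514255 -346.23111734  -32.12847121] [-0.14544561 -1.04699848  0.0993437 ] [  0.1 -56.6   6.8  -8.3  -0.    0.   -0. ] [ 0.385  0.905  0.344  1.888 -0.669  0.455  1.399]
20703.0 [274. 274.] [205. 195.] [343. 359.] (array([ 460.8, -344.1]), array([57.7, 84.3]), 100.7)
17559.0 [67. 83.] [0. 4.] [139. 160.] (array([ 370.7, -276. ]), array([46.3, 50.9]), 179.2)
```

>>> apply_moves(
  commands=[
    [[-0.03, -0.09, 0.05, 0.05, 0.1, 0.1], [0, 0, 0, 0, 0, 0]],
  ],
)

```text
clock: 7.22
eef_pos: [460.3, -344.4, -28.8]
tool_rot: [-1.568, -0.004, 0.171]
force: [0.3, 0.9, -0.4]
width: 68.6
```

>>> apply_moves(
  commands=[
    [[0, 0, 0, 0, 0, 0], [0, 0, 0, 0, 0, 0], [0, 0, 0, 0, 0, 0], [0, 0, 0, 0, 0, 0]],
  ],
  claw=50,
)

```text
clock: 7.55
eef_pos: [460.3, -344.3, -28.2]
tool_rot: [-1.568, -0.004, 0.172]
force: [0.9, 0.3, 1.2]
width: 55.4
```

>>> apply_moves(
  commands=[
    [[0, 0, 0, 0, 0, 0], [0, 0, 0, 0, 0, 0], [0, 0, 0, 0, 0, 0]],
  ],
)

```text
clock: 7.8
eef_pos: [460.3, -344.3, -28.2]
tool_rot: [-1.568, -0.004, 0.172]
force: [-0.9, 0.3, 2.0]
width: 55.7
```

```bash
python3 - <<'E'
from h import *
d=get('wrist'); save(d,'w5.png'); m=masks(d); print(pose()[0]['width'])
for a,c in rects(d,m['white'],3000,60000): print(a,c.mean(0).round(),c.min(0),c.max(0),plane_rect(d,c,6))
E
```

```text
55.58927526734622
19390.5 [278. 274.] [211. 196.] [345. 357.] (array([ 461.4, -344. ]), array([57.7, 84.3]), 100.5)
18144.5 [69. 85.] [0. 0.] [146. 164.] (array([ 369.4, -275. ]), array([50.8, 55.9]), 175.7)
```

View pics/w5.png

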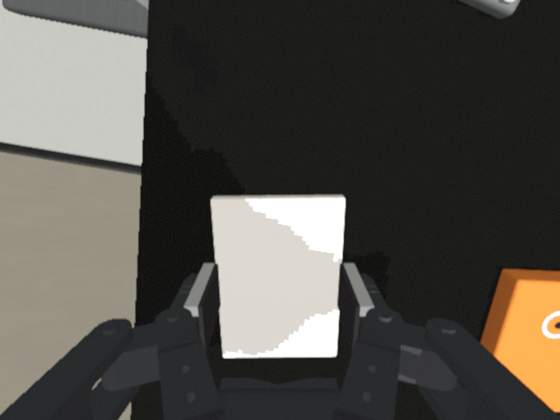

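The sheet is gripped: both pads touch its edges and the width stopped at 55.6. Lift, then carry it to the anvil.

>>> apply_moves(
  commands=[
    [[0, -0.4, 0, 0, 0, 0], [0, -0.7, 0, 0, 0, 0], [0, -0.8, 0, 0, 0, 0], [0, -0.6, 0, 0, 0, 0], [0, 0, 0, 0, 0, 0]],
  ],
)

```text
clock: 8.27
eef_pos: [457.7, -343.2, 71.9]
tool_rot: [-1.563, 0.002, 0.171]
force: [0.1, -0.3, -0.7]
width: 55.4
```

```bash
python3 - <<'E'
from h import *
plan([(498,-168,70,-10.7)],step=30,turn=3.5)
E
```

```text
at [ 457.7 -343.2   71.9] yaw 9.8 w 55.4 F [ 0.1 -0.3 -0.7] t 8.27
[[0.29, 0.01, 0.69, -0.01, 0.68, -0.01], [0.25, 0.01, 0.71, -0.01, 0.68, -0.01], [0.21, 0.01, 0.72, -0.01, 0.68, -0.01], [0.16, 0.01, 0.73, -0.01, 0.68, -0.01], [0.12, 0.01, 0.74, -0.01, 0.68, -0.01], [0.07, 0.01, 0.75, -0.01, 0.68, -0.01]]
```

>>> apply_moves(
  commands=[
    [[0.29, 0, 0.69, 0, 0.68, 0], [0.25, 0, 0.71, 0, 0.68, 0], [0.21, 0, 0.72, 0, 0.68, 0], [0.16, 0, 0.73, 0, 0.68, 0], [0.12, 0, 0.74, 0, 0.68, 0], [0.07, 0, 0.75, 0, 0.68, 0], [0, 0, 0, 0, 0, 0]],
  ],
)

```text
clock: 8.85
eef_pos: [499.5, -164.4, 69.9]
tool_rot: [-1.568, 0.004, -0.209]
force: [0.1, 1.9, -0.1]
width: 55.6
```

```bash
python3 - <<'E'
from h import *
d=get('wrist'); save(d,'w6.png'); m=masks(d)
s,p,R=pose(); z=p[2]+28.2+6
for a,c in rects(d,m['white'],3000,60000): print(a,c.mean(0).round(),c.min(0),c.max(0),plane_rect(d,c,z))
for a,c in rects(d,m['orange'],200,60000): print('o',a,c.mean(0).round(),c.min(0),c.max(0),plane_rect(d,c,32),plane_rect(d,c,12))
plan([(498,-168,20,-11.3)],step=30,turn=3.5)
E
```

```text
19371.0 [278. 274.] [211. 196.] [345. 356.] (array([ 500.9, -163.7]), array([57.8, 84. ]), 78.5)
12878.0 [ 67. 231.] [  0. 174.] [153. 288.] (array([ 410.3, -117.1]), array([45.7, 75.8]), 180.0)
o 1027.5 [414. 403.] [396. 379.] [439. 419.] (array([ 574.7, -338. ]), array([24.8, 56.9]), 112.0) (array([ 580.1, -362.5]), array([27.2, 62.4]), 112.0)
o 1331.5 [277. 185.] [239. 175.] [314. 194.] (array([ 505.5, -134.8]), array([12.6, 48.9]), 168.1) (array([ 504.3, -139.5]), array([13.8, 53.6]), 168.1)
at [ 498.9 -167.9   70.2] yaw -12.0 w 55.5 F [-0.5 -1.8  0.1] t 8.9
[[-0.01, 0.63, 0.0, 0.0, -0.07, -0.02], [-0.01, 0.63, 0.0, 0.0, -0.07, -0.02]]
```

>>> apply_moves(
  commands=[
    [[-0.02, 0.6, 0, 0, -0.07, 0], [-0.01, 0.4, 0, 0, -0.07, 0], [0, 0.2, 0, 0, 0, 0], [0, 0, 0, 0, 0, 0]],
  ],
)

```text
clock: 9.23
eef_pos: [497.6, -169.8, 19.6]
tool_rot: [-1.575, 0.002, -0.194]
force: [-0.3, 0.5, -0.8]
width: 55.5
```

```bash
python3 - <<'E'
from h import *
d=get('wrist'); m=masks(d)
s,p,R=pose(); z=p[2]+28.2+6
for a,c in rects(d,m['white'],3000,60000): print(a,c.mean(0).round(),plane_rect(d,c,z))
for a,c in rects(d,m['orange'],200,60000): print('o',a,c.mean(0).round(),plane_rect(d,c,32))
plan([(498,-168,5,-11.3)],step=10,turn=3.5)
E
```

```text
19358.0 [278. 274.] (array([ 499.1, -168.8]), array([57.5, 84. ]), 79.4)
9847.0 [ 48. 231.] (array([ 400.2, -121.7]), array([48.1, 57.9]), 180.0)
o 388.0 [422. 412.] (array([ 568.1, -290.6]), array([17.7, 18.1]), 97.2)
o 765.0 [278. 190.] (array([ 506.5, -130.5]), array([ 4.6, 48.8]), 168.9)
at [ 497.8 -170.3   20.3] yaw -11.1 w 55.5 F [ 0.2 -0.7 -0.5] t 9.28
[[0.0, 0.19, 0.03, 0.03, 0.02, -0.01], [0.0, 0.19, 0.03, 0.03, 0.02, -0.01]]
```

>>> apply_moves(
  commands=[
    [[0, 0.15, 0.08, 0.03, 0, 0], [0, 0.15, 0.03, 0, 0, 0], [0, 0.06, 0, 0, 0, 0], [0, 0, 0, 0, 0, 0]],
  ],
)

```text
clock: 9.62
eef_pos: [499.4, -168.6, 6.2]
tool_rot: [-1.574, -0.001, -0.197]
force: [0.9, -0.1, 0.1]
width: 55.2
```

>>> apply_moves(
  commands=[
    [[-0.02, 0.05, 0.04, 0.05, 0, 0], [0, 0, 0, 0, 0, 0]],
  ],
)

```text
clock: 9.78
eef_pos: [499.2, -167.0, 4.4]
tool_rot: [-1.57, -0.002, -0.197]
force: [-0.6, -0.7, 0.2]
width: 55.5
```

>>> apply_moves(
  commands=[
    [[0, 0.03, 0.02, 0, 0, 0], [0, 0, 0, 0, 0, 0]],
  ],
)

```text
clock: 9.95
eef_pos: [499.9, -167.0, 4.0]
tool_rot: [-1.57, -0.004, -0.198]
force: [-0.3, -0.7, -0.2]
width: 55.6
```

>>> apply_moves(
  commands=[
    [[0, 0, 0, 0, 0, 0], [0, 0, 0, 0, 0, 0], [0, 0, 0, 0, 0, 0], [0, 0, 0, 0, 0, 0]],
  ],
  claw=72,
)

```text
clock: 10.28
eef_pos: [500.5, -166.9, 4.5]
tool_rot: [-1.57, -0.005, -0.197]
force: [-0.2, 0.5, -0.0]
width: 72.0
```

>>> apply_moves(
  commands=[
    [[0, -0.5, 0, 0, 0, 0], [0, -0.8, 0, 0, 0, 0], [0, -0.9, 0, 0, 0, 0], [0, -0.5, 0, 0, 0, 0], [0, 0, 0, 0, 0, 0]],
  ],
)

```text
clock: 10.7
eef_pos: [498.0, -166.4, 114.7]
tool_rot: [-1.57, 0.001, -0.198]
force: [0.6, 0.4, 0.4]
width: 71.9
```

```bash
python3 - <<'E'
from h import *
d=get('wrist'); save(d,'w7.png'); m=masks(d)
for a,c in rects(d,m['white'],2000,60000): print(a,c.mean(0).round(),plane_rect(d,c,38))
for a,c in rects(d,m['orange'],200,60000): print('o',a,c.mean(0).round(),c.min(0),c.max(0),plane_rect(d,c,12))
d=get('top'); m=masks(d)
for a,c in rects(d,m['white'],200,900): print('top',a,c.mean(0).round(),plane_rect(d,c,38))
plan([(585,-345,95,7)],step=30,turn=3.5)
E
```

```text
14644.0 [ 79. 221.] (array([ 332.3, -141.6]), array([ 80.4, 155.1]), 180.0)
7508.5 [281. 202.] (array([ 501.1, -164. ]), array([59.4, 90.2]), 79.4)
3679.5 [291.  19.] (array([534.7, -34.8]), array([ 19.2, 112.1]), 5.8)
2965.0 [51. 15.] (array([377.7,  -6.4]), array([21.6, 67.5]), 168.6)
top 339.5 [358. 223.] (array([ 501.5, -160. ]), array([59.5, 71. ]), 79.7)
top 832.0 [204. 135.] (array([801.7, 333. ]), array([ 66.9, 332.5]), 179.7)
top 401.0 [332. 120.] (array([829.8, -84. ]), array([ 21.7, 278.1]), 177.5)
top 624.0 [528.   8.] (array([1209.1, -737.4]), array([ 57. , 160.5]), 88.5)
at [ 496.7 -165.3  112. ] yaw -11.3 w 72.1 F [-0.6  0.6 -0.6] t 10.8
[[0.44, 0.06, -0.57, 0.0, -0.52, -0.01], [0.41, 0.06, -0.59, 0.0, -0.52, -0.01], [0.38, 0.06, -0.6, 0.0, -0.52, -0.01], [0.35, 0.06, -0.62, 0.0, -0.52, -0.01], [0.33, 0.06, -0.64, 0.0, -0.52, -0.01], [0.3, 0.06, -0.65, 0.0, -0.52, -0.01], [0.27, 0.06, -0.66, 0.0, -0.52, -0.01]]
```

>>> apply_moves(
  commands=[
    [[0.44, 0.02, -0.57, 0, 0.52, 0], [0.48, 0, -0.54, 0, 0.52, 0], [0.52, 0, -0.5, 0, 0.52, 0], [0.55, 0, -0.46, 0, 0.52, 0], [0.6, 0, -0.4, 0, 0.52, 0], [0.3, 0, -0.6, 0, 0.5, 0], [0.2, 0, -0.7, 0, 0.5, 0], [0, 0, 0, 0, 0, 0]],
  ],
)

```text
clock: 11.47
eef_pos: [560.2, -342.6, 92.3]
tool_rot: [-1.565, 0.03, -0.519]
force: [-1.5, -1.4, 1.0]
width: 72.2
```

```bash
python3 - <<'E'
from h import *
d=get('wrist'); m=masks(d)
for a,c in rects(d,m['orange'],200,60000): print('o',a,c.mean(0).round(),c.min(0),c.max(0),plane_rect(d,c,12))
plan([(593.7,-354.5,25,6.8)],step=30,turn=3.5)
E
```

```text
o 5676.0 [326. 200.] [274. 145.] [377. 253.] (array([ 595. , -354.9]), array([49.8, 76. ]), 96.8)
at [ 561.  -338.9   91.5] yaw -29.6 w 72.1 F [-0.5  0.2 -0.8] t 11.52
[[0.09, 0.15, 0.0, -0.02, -0.66, -0.03], [0.09, 0.15, 0.0, -0.02, -0.66, -0.03], [0.09, 0.15, -0.01, -0.02, -0.66, -0.03], [0.09, 0.15, -0.01, -0.02, -0.66, -0.03], [0.08, 0.15, -0.01, -0.02, -0.66, -0.03], [0.08, 0.15, -0.02, -0.02, -0.66, -0.03], [0.08, 0.15, -0.02, -0.02, -0.66, -0.03], [0.08, 0.15, -0.03, -0.02, -0.66, -0.03]]
[[0.08, 0.15, -0.03, -0.02, -0.66, -0.03], [0.07, 0.15, -0.04, -0.02, -0.66, -0.03], [0.07, 0.15, -0.04, -0.02, -0.66, -0.03]]
```

>>> apply_moves(
  commands=[
    [[0.11, 0.0, 0, 0, -0.9, -0.03], [0.11, 0.0, 0, 0, -0.9, -0.03], [0.11, 0.1, 0, 0, -0.9, -0.03], [0.11, 0.2, -0.02, 0, -0.9, -0.03], [0.11, 0.2, -0.03, 0, -0.9, -0.03], [0.11, 0.2, -0.04, 0, -0.9, -0.03], [0.11, 0.2, -0.05, 0, -0.9, -0.03], [0.11, 0.2, -0.06, 0, -0.9, -0.03]],
  ],
)

```text
clock: 12.18
eef_pos: [590.5, -340.3, 31.7]
tool_rot: [-1.528, 0.009, 0.145]
force: [0.1, 0.2, 0.7]
width: 72.1
```

```bash
python3 - <<'E'
from h import *
plan([(594.7,-354.8,25,6.8),(594.7,-354.8,-20,6.8)],step=15,turn=3.5)
print(pose()[0]['tool_rot'])
E
```

```text
at [ 590.5 -340.3   31.7] yaw 8.3 w 72.1 F [0.1 0.2 0.7] t 12.18
[[0.03, 0.08, -0.19, -0.24, 0.15, -0.05], [0.03, 0.08, -0.19, -0.24, 0.15, -0.05], [0.0, 0.38, 0.0, 0.0, 0.0, 0.0], [0.0, 0.38, 0.0, 0.0, 0.0, 0.0], [0.0, 0.38, 0.0, 0.0, 0.0, 0.0]]
[-1.52810114  0.00874564  0.14542231]
```

>>> apply_moves(
  commands=[
    [[0.03, 0.08, -0.19, -0.24, 0.15, -0.05], [0.03, 0.08, -0.19, -0.24, 0.15, -0.05], [0, 0, 0, 0, 0, 0]],
  ],
)

```text
clock: 12.43
eef_pos: [593.7, -350.8, 18.8]
tool_rot: [-1.565, 0.004, 0.117]
force: [-0.4, 0.1, 0.1]
width: 71.7
```

```bash
python3 - <<'E'
from h import *
plan([(594.7,-354.8,-20,6.8)],step=12,turn=3.5)
print(pose()[0]['tool_rot'])
E
```

```text
at [ 593.7 -350.8   18.8] yaw 6.7 w 71.7 F [-0.4  0.1  0.1] t 12.43
[[0.0, 0.24, -0.03, -0.02, 0.0, -0.01], [0.0, 0.24, -0.03, -0.02, 0.0, -0.01], [0.0, 0.24, -0.03, -0.02, 0.0, -0.01], [0.0, 0.24, -0.03, -0.02, 0.0, -0.01]]
[-1.56519676  0.00377185  0.11708993]
```

>>> apply_moves(
  commands=[
    [[0.01, 0.26, -0.03, -0.02, 0, 0], [0.01, 0.26, -0.03, -0.02, 0, 0], [0, 0.26, -0.03, -0.02, 0, 0], [0, 0.2, -0.02, -0.02, 0, 0], [0, 0, 0, 0, 0, 0]],
  ],
)

```text
clock: 12.85
eef_pos: [594.4, -353.9, -24.6]
tool_rot: [-1.573, 0.005, 0.114]
force: [-0.9, 0.5, 0.1]
width: 71.8
```

>>> apply_moves(
  commands=[
    [[0, -0.05, 0, 0, 0, 0], [0, 0, 0, 0, 0, 0], [0, 0, 0, 0, 0, 0], [0, 0, 0, 0, 0, 0], [0, 0, 0, 0, 0, 0], [0, 0, 0, 0, 0, 0], [0, 0, 0, 0, 0, 0]],
  ],
  claw=40,
)

```text
clock: 13.43
eef_pos: [594.8, -354.8, -21.4]
tool_rot: [-1.574, 0.004, 0.113]
force: [0.7, -0.1, -0.6]
width: 48.0
```

```bash
python3 - <<'E'
from h import *
d=get('wrist'); save(d,'w8.png'); m=masks(d)
for a,c in rects(d,m['orange'],200,60000): print('o',a,c.mean(0).round(),c.min(0),c.max(0),plane_rect(d,c,12))
plan([(594.7,-354.8,80,6.8)],step=30,turn=3.5)
E
```

```text
o 15967.5 [279. 278.] [221. 204.] [336. 354.] (array([ 596.2, -355.5]), array([50.9, 80.1]), 96.7)
at [ 594.8 -354.8  -21.4] yaw 6.5 w 48.0 F [-0.3 -0.2 -0.7] t 13.48
[[0.0, -0.63, 0.0, 0.01, -0.02, -0.01], [0.0, -0.63, 0.0, 0.01, -0.02, -0.01], [0.0, -0.63, 0.0, 0.01, -0.02, -0.01], [0.0, -0.63, 0.0, 0.01, -0.02, -0.01]]
```

View pics/w8.png

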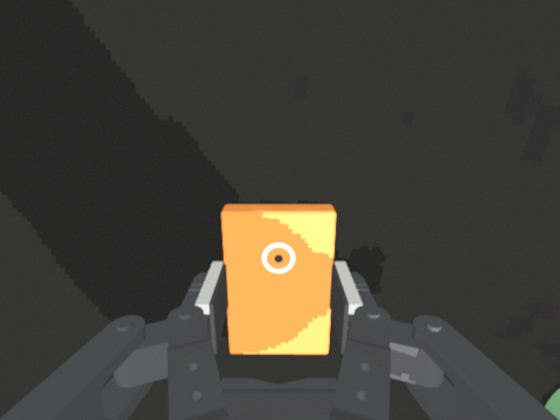

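The slab is gripped, with the ring at (278,258) and the mark facing up. Lift and carry.

>>> apply_moves(
  commands=[
    [[0, -0.5, 0, 0, 0, 0], [0, -0.7, 0, 0, 0, 0], [0, -0.8, 0, 0, 0, 0], [0, -0.6, 0, 0, 0, 0], [0, 0, 0, 0, 0, 0]],
  ],
)

```text
clock: 13.9
eef_pos: [593.0, -353.2, 83.3]
tool_rot: [-1.569, 0.01, 0.112]
force: [1.0, -0.4, -0.6]
width: 47.8
```

```bash
python3 - <<'E'
from h import *
plan([(498.8,-166.5,82,-10.9)],step=28,turn=3.5)
E
```

```text
at [ 593.  -353.2   83.3] yaw 6.4 w 47.8 F [ 1.  -0.4 -0.6] t 13.9
[[-0.23, 0.01, 0.61, 0.0, 0.43, -0.01], [-0.25, 0.01, 0.6, 0.0, 0.43, -0.01], [-0.27, 0.01, 0.59, 0.0, 0.43, -0.01], [-0.29, 0.01, 0.58, 0.0, 0.43, -0.01], [-0.32, 0.01, 0.57, 0.0, 0.43, -0.01], [-0.34, 0.01, 0.56, 0.0, 0.43, -0.01], [-0.36, 0.01, 0.55, 0.0, 0.43, -0.01], [-0.38, 0.0, 0.53, 0.0, 0.43, -0.01]]
```

>>> apply_moves(
  commands=[
    [[-0.23, 0.01, 0.61, 0, 0.43, 0], [-0.25, 0.01, 0.6, 0, 0.43, 0], [-0.27, 0.01, 0.59, 0, 0.43, 0], [-0.29, 0.01, 0.58, 0, 0.43, 0], [-0.32, 0.01, 0.57, 0, 0.43, 0], [-0.34, 0.01, 0.56, 0, 0.43, 0], [-0.36, 0.01, 0.55, 0, 0.43, 0], [-0.38, 0, 0.53, 0, 0.43, 0]],
  ],
)

```text
clock: 14.57
eef_pos: [496.6, -167.6, 79.9]
tool_rot: [-1.581, 0.002, -0.209]
force: [1.2, 0.9, -1.4]
width: 48.0
```

>>> apply_moves(
  commands=[
    [[0, 0, 0, 0, 0, 0], [0, 0, 0, 0, 0, 0]],
  ],
)

```text
clock: 14.73
eef_pos: [492.8, -159.8, 78.4]
tool_rot: [-1.576, 0.01, -0.204]
force: [0.5, -0.5, -0.3]
width: 47.6
```

```bash
python3 - <<'E'
from h import *
d=get('wrist'); save(d,'w9.png'); m=masks(d); s,p,R=pose()
for a,c in rects(d,m['white'],300,60000): print(a,c.mean(0).round(),c.min(0),c.max(0),plane_rect(d,c,38))
for a,c in rects(d,m['orange'],200,60000): print('o',a,c.mean(0).round(),c.min(0),c.max(0),plane_rect(d,c,p[2]+21.4+12))
plan([(498.8,-166.5,30,-10.9)],step=20,turn=3.5)
E
```

```text
718.5 [278. 258.] [262. 243.] [294. 272.] (array([ 488.4, -183.1]), array([22.6, 22.7]), 78.6)
13870.5 [ 75. 228.] [  0. 170.] [166. 285.] (array([ 347.8, -130.2]), array([ 69.4, 128.2]), 179.9)
2768.0 [295. 187.] [246. 162.] [335. 207.] (array([ 507.2, -134.1]), array([30.5, 57.9]), 170.8)
1277.0 [493.  19.] [429.   0.] [559.  38.] (array([636.2, -62.2]), array([ 6.1, 70.9]), 179.0)
4431.5 [293.  19.] [210.   0.] [386.  58.] (array([528.3, -35.9]), array([19.5, 99.4]), 5.4)
2565.5 [43. 16.] [0. 0.] [88. 37.] (array([388.7, -10.2]), array([18.4, 49.5]), 168.1)
o 15554.5 [278. 278.] [221. 205.] [336. 354.] (array([ 494.1, -161. ]), array([50.6, 79.9]), 78.5)
at [ 492.5 -159.2   78.1] yaw -11.7 w 47.9 F [-0.3  1.2 -1.6] t 14.78
[[0.07, 0.4, -0.05, 0.01, -0.05, -0.04], [0.07, 0.4, -0.05, 0.01, -0.05, -0.04], [0.06, 0.4, -0.05, 0.01, -0.05, -0.04]]
```

>>> apply_moves(
  commands=[
    [[0.07, 0.4, -0.06, 0.02, -0.05, -0.04], [0.06, 0.4, -0.06, 0.02, -0.05, -0.04], [0.06, 0.35, -0.06, 0.01, -0.05, -0.04], [0, 0, 0, 0, 0, 0]],
  ],
)

```text
clock: 15.12
eef_pos: [501.8, -171.8, 31.1]
tool_rot: [-1.573, -0.006, -0.19]
force: [-0.3, 1.2, -0.8]
width: 48.2
```

```bash
python3 - <<'E'
from h import *
d=get('wrist'); save(d,'w10.png'); m=masks(d); s,p,R=pose()
im=d['image'][100:400,100:460]
for a,c in rects(d,m['white'],300,60000): print(a,c.mean(0).round(),c.min(0),c.max(0),plane_rect(d,c,38))
for a,c in rects(d,m['orange'],200,60000): print('o',a,c.mean(0).round(),c.min(0),c.max(0),plane_rect(d,c,p[2]+21.4+12))
plan([(498.8,-166.5,18,-10.9)],step=20,turn=3.5)
e=get('side'); x,y=proj(e,[499,-167,40]).astype(int)
c=cv2.resize(e['image'][y-35:y+35,x-45:x+45],None,fx=4,fy=4,interpolation=cv2.INTER_CUBIC)
cv2.imwrite('pics/c10.png',np.hstack([im,np.pad(c,((0,20),(0,0),(0,0)))])[:,:,::-1])
E
```

```text
723.5 [278. 258.] [262. 243.] [294. 272.] (array([ 502.7, -171.7]), array([17.5, 17.5]), 78.9)
10188.5 [ 50. 229.] [  0. 171.] [120. 285.] (array([ 382.2, -129.8]), array([58.4, 70.6]), 180.0)
3673.5 [262. 199.] [215. 159.] [330. 261.] (array([ 504.5, -145.3]), array([48. , 63.5]), 177.3)
445.0 [13. 11.] [0. 0.] [28. 24.] (array([413.8, -34. ]), array([ 8.5, 11.7]), 154.1)
o 15506.5 [279. 278.] [222. 205.] [336. 354.] (array([ 502.8, -172.5]), array([50. , 79.1]), 79.3)
at [ 502.1 -172.1   32. ] yaw -10.9 w 47.9 F [-0.6 -0.6 -1.1] t 15.17
[[-0.11, 0.35, 0.12, 0.02, 0.0, 0.07]]
```

View pics/c10.png

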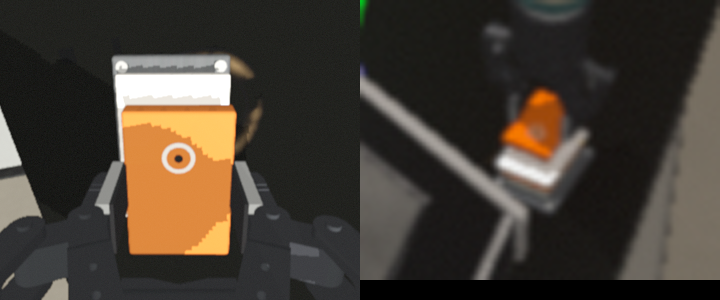

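In the crop the slab is level, with the ring at (178,158). The sheet lies behind it with its far edge from (116,74) to (230,76), and the foot's far edge is at row 57. I'll compare those positions.

```bash
python3 - <<'E'
from h import *
d=get('wrist'); u=np.array([np.cos(np.radians(79.3)),np.sin(np.radians(79.3))])
a=(ray(d,(216,174),38)+ray(d,(330,176),38))[:2]/2; b=(ray(d,(213,157),8)+ray(d,(331,158),8))[:2]/2
print('sheet',a,a-42*u,np.linalg.norm((ray(d,(216,174),38)-ray(d,(330,176),38))),'foot',b,b-48*u, np.linalg.norm(ray(d,(213,157),8)-ray(d,(331,158),8)))
d=dict(np.load('top0.npz')); m=masks(d)
E
```

```text
sheet [ 509.4377454  -126.54234806] [ 501.63974755 -167.81208551] 57.74896463942177 foot [ 509.35602385 -122.54635514] [ 500.44402631 -169.71176937] 69.55718744144153
```

>>> apply_moves(
  commands=[
    [[-0.08, 0.12, 0.1, 0.02, 0, 0.05], [-0.01, 0.12, 0.03, 0, 0, 0], [0, 0, 0, 0, 0, 0]],
  ],
)

```text
clock: 15.52
eef_pos: [501.3, -166.2, 24.8]
tool_rot: [-1.571, -0.007, -0.19]
force: [1.0, -0.4, -0.4]
width: 48.3
```

```bash
python3 - <<'E'
from h import *
plan([(499.6,-167,17,-10.9)],step=20,turn=3.5); print(pose()[0]['tool_rot'])
E
```

```text
at [ 501.3 -166.2   24.8] yaw -10.9 w 48.3 F [ 1.  -0.4 -0.4] t 15.52
[[-0.04, 0.2, -0.03, 0.01, 0.0, 0.08]]
[-1.57128119 -0.00666389 -0.19018551]
```

>>> apply_moves(
  commands=[
    [[-0.06, 0.12, -0.03, 0, 0, 0.1], [0, 0.07, 0, 0, 0, 0], [0, 0, 0, 0, 0, 0]],
  ],
)

```text
clock: 15.77
eef_pos: [499.0, -166.3, 17.0]
tool_rot: [-1.571, 0.002, -0.189]
force: [0.6, -0.3, -1.0]
width: 47.8
```

>>> apply_moves(
  commands=[
    [[0, 0.04, 0, 0, 0, 0], [0, 0, 0, 0, 0, 0]],
  ],
)

```text
clock: 15.93
eef_pos: [499.0, -166.3, 15.2]
tool_rot: [-1.571, 0.002, -0.189]
force: [-0.3, 0.5, -0.6]
width: 48.0
```

>>> apply_moves(
  commands=[
    [[0, 0, 0, 0, 0, 0], [0, 0, 0, 0, 0, 0], [0, 0, 0, 0, 0, 0], [0, 0, 0, 0, 0, 0]],
  ],
  claw=68,
)

```text
clock: 16.27
eef_pos: [499.3, -166.7, 15.5]
tool_rot: [-1.571, 0.001, -0.189]
force: [-0.5, 0.7, 0.1]
width: 67.8
```

>>> apply_moves(
  commands=[
    [[0, -0.5, 0, 0, 0, 0], [0, -0.8, 0, 0, 0, 0], [0, -0.9, 0, 0, 0, 0], [0, -0.9, 0, 0, 0, 0], [0, -0.6, 0, 0, 0, 0], [0, 0, 0, 0, 0, 0]],
  ],
)

```text
clock: 16.77
eef_pos: [497.7, -167.1, 168.4]
tool_rot: [-1.571, 0.007, -0.192]
force: [1.2, -1.2, 0.6]
width: 67.9
```

```bash
cat >> h.py <<'E'
def ring(d):
    """centre of white ring inside the orange slab, z=50"""
    m=masks(d); out=[]
    for a,c in rects(d,m['white'],15,3000):
        P=np.array([ray(d,p,50)[:2] for p in c]); ctr=P.mean(0)
        if np.ptp(P,0).max()<25 and np.linalg.norm(ctr-[500,-160])<40: out.append(((P.min(0)+P.max(0))/2,np.ptp(P,0),c.mean(0)))
    return out
E
python3 - <<'E'
from h import *
d=get('wrist'); save(d,'w11.png'); m=masks(d)
print(ring(d))
for a,c in rects(d,m['orange'],800,60000): print('o',a,c.mean(0).round(),c.min(0),c.max(0),plane_rect(d,c,50))
for a,c in rects(d,m['white'],800,60000): print('w',a,c.mean(0).round(),c.min(0),c.max(0),plane_rect(d,c,38))
t=get('top'); print(ring(t)); g=dict(np.load('top0.npz'))
plan([(400,-30,300,10),(390,90,300,20),(395,230,300,35)],step=32,turn=4)
E
```

```text
[(array([ 502.82736968, -152.45464815]), array([15.0720515 , 15.19467131]), array([280.60416667, 178.625     ]))]
o 4142.0 [281. 194.] [254. 154.] [307. 234.] (array([ 499.8, -167.7]), array([48.4, 75.4]), 79.1)
w 15879.0 [ 90. 214.] [  0. 157.] [194. 272.] (array([ 303.1, -150.6]), array([ 93.5, 208. ]), 180.0)
w 873.5 [281. 178.] [247. 139.] [314. 232.] (array([ 501.1, -164. ]), array([60.6, 89.8]), 80.0)
w 1206.0 [468.  30.] [377.   8.] [559.  50.] (array([673. , -62.5]), array([  6.8, 144.5]), 179.0)
w 4293.5 [330.  23.] [227.   0.] [440.  63.] (array([566. , -34.1]), array([ 20.6, 172.7]), 4.5)
w 3789.0 [65. 15.] [0. 0.] [131.  39.] (array([356.1,   6.7]), array([ 27.8, 105.3]), 168.9)
[]
at [ 495.9 -165.6  164.9] yaw -10.9 w 68.0 F [-0.9  0.7 -0.3] t 16.87
[[-0.43, -0.48, 0.41, 0.0, -0.6, -0.02], [-0.41, -0.48, 0.43, 0.0, -0.6, -0.02], [-0.39, -0.48, 0.45, 0.0, -0.6, -0.02], [-0.36, -0.48, 0.47, 0.0, -0.6, -0.02], [-0.34, -0.48, 0.49, 0.0, -0.6, -0.02], [-0.31, -0.48, 0.51, 0.0, -0.6, -0.02], [-0.28, -0.48, 0.52, 0.0, -0.6, -0.02], [0.07, 0.0, 0.75, 0.0, -0.5, 0.0]]
[[0.1, 0.0, 0.75, 0.0, -0.5, 0.0], [0.13, 0.0, 0.74, 0.0, -0.5, 0.0], [0.17, 0.0, 0.73, 0.0, -0.5, 0.0], [0.26, 0.0, 0.65, 0.0, -0.6, 0.0], [0.3, 0.0, 0.63, 0.0, -0.6, 0.0], [0.33, 0.0, 0.62, 0.0, -0.6, 0.0], [0.36, 0.0, 0.6, 0.0, -0.6, 0.0], [0.39, 0.0, 0.58, 0.0, -0.6, 0.0]]
```

View pics/w11.png

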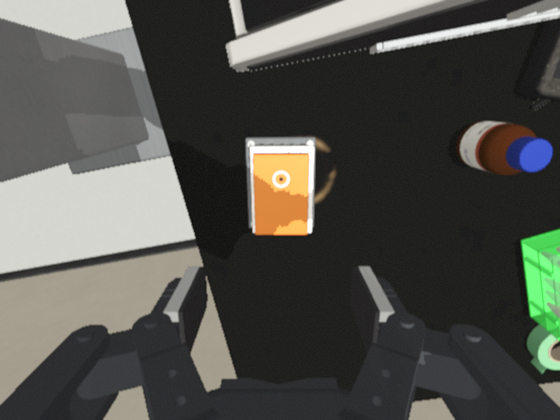

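The slab lies squarely on the sheet at (499.8,-167.7), 79°. The ring at (281,179) puts the spot at about (502.8,-152.4). Now the gauge.

>>> apply_moves(
  commands=[
    [[-0.43, -0.48, 0.41, 0, -0.6, 0], [-0.41, -0.48, 0.43, 0, -0.6, 0], [-0.39, -0.48, 0.45, 0, -0.6, 0], [-0.36, -0.48, 0.47, 0, -0.6, 0], [-0.34, -0.48, 0.49, 0, -0.6, 0], [-0.31, -0.48, 0.51, 0, -0.6, 0], [-0.28, -0.48, 0.52, 0, -0.6, 0], [0.07, 0, 0.75, 0, -0.5, 0]],
  ],
  claw=55,
)

```text
clock: 17.53
eef_pos: [386.9, 1.9, 294.2]
tool_rot: [-1.563, 0.036, 0.229]
force: [2.0, 0.5, -0.8]
width: 54.7
```

```bash
python3 - <<'E'
from h import *
plan([(392,90,310,20),(395,240,300,35)],step=32,turn=4)
E
```

```text
at [386.9   1.9 294.2] yaw 13.1 w 54.7 F [ 2.   0.5 -0.8] t 17.53
[[0.2, -0.13, 0.71, -0.04, -0.46, -0.14], [0.23, -0.13, 0.7, -0.04, -0.46, -0.14], [0.26, -0.13, 0.69, -0.04, -0.46, -0.14], [0.27, 0.05, 0.7, 0.0, -0.6, 0.0], [0.31, 0.05, 0.68, 0.0, -0.6, 0.0], [0.34, 0.05, 0.67, 0.0, -0.6, 0.0], [0.38, 0.05, 0.65, 0.0, -0.6, 0.0], [0.41, 0.05, 0.63, 0.0, -0.6, 0.0]]
```

>>> apply_moves(
  commands=[
    [[0.2, -0.13, 0.71, 0, -0.46, -0.14], [0.23, -0.13, 0.7, 0, -0.46, -0.14], [0.26, -0.13, 0.69, 0, -0.46, -0.14], [0.27, 0.05, 0.7, 0, -0.6, 0], [0.31, 0.05, 0.68, 0, -0.6, 0], [0.34, 0.05, 0.67, 0, -0.6, 0], [0.38, 0.05, 0.65, 0, -0.6, 0], [0, 0, 0, 0, 0, 0]],
  ],
)

```text
clock: 18.2
eef_pos: [381.8, 228.4, 295.2]
tool_rot: [-1.553, 0.008, 0.59]
force: [0.2, -0.1, -0.4]
width: 55.1
```

```bash
python3 - <<'E'
from h import *
d=get('wrist'); save(d,'w12.png'); np.savez('w12.npz',**d)
m=masks(d)
for a,c in rects(d,m['blue'],50,60000): print(a,c.mean(0).round(),c.min(0),c.max(0),[plane_rect(d,c,z) for z in (107,139)])
print('exp',proj(d,[449,375,65]),proj(d,[449,375,144]),proj(d,[449,375,75]))
plan([(449,375,200,45)],step=32,turn=4)
E
```

```text
509.0 [419.  96.] [398.  81.] [436. 109.] [(array([450.5, 380.9]), array([27.7, 38.3]), 39.3), (array([440.7, 373.1]), array([25.2, 34.9]), 39.3)]
exp [397.9835618  101.22866296] [427.02807337  99.66101989] [401.00454803 101.06560881]
at [381.7 225.3 295.1] yaw 33.6 w 55.2 F [ 0.2  0.1 -1.1] t 18.25
[[0.58, 0.4, 0.36, -0.03, -0.38, -0.02], [0.59, 0.4, 0.34, -0.03, -0.38, -0.02], [0.6, 0.4, 0.32, -0.03, -0.38, -0.02], [0.61, 0.4, 0.3, -0.03, -0.38, -0.02], [0.62, 0.4, 0.28, -0.03, -0.38, -0.02], [0.63, 0.4, 0.26, -0.03, -0.38, -0.02]]
```

View pics/w12.png

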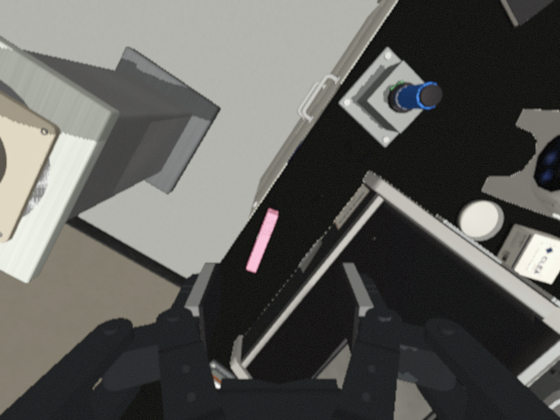

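The wrist view shows the gauge cap at (430,95) and the holder foot corners near (388,49), (340,99) and (386,146).

```bash
python3 - <<'E'
from h import *
d=dict(np.load('w12.npz'))
A,B,C=[ray(d,u,8)[:2] for u in ((388,48),(340,99),(386,147))]
print('foot centre',(A+C)/2,np.linalg.norm(A-B),np.linalg.norm(B-C)); print('cap',ray(d,(430,95.5),144)[:2])
e=np.degrees(np.arctan2(*(A-B)[::-1])); print(e)
E
```

```text
foot centre [451.07285279 380.0260232 ] 83.5636211030338 91.39262581888464
cap [448.84111096 379.27015735]
80.66195800515835
```

>>> apply_moves(
  commands=[
    [[0.58, 0.4, 0.36, 0, -0.38, 0], [0.59, 0.4, 0.34, 0, -0.38, 0], [0.6, 0.4, 0.32, 0, -0.2, 0], [0.62, 0.4, 0.3, 0, -0.1, 0], [0.6, 0.4, 0.35, -0.1, 0, 0], [0.5, 0.4, 0.4, -0.1, 0, 0], [0, 0, 0, 0, 0, 0]],
  ],
)

```text
clock: 18.83
eef_pos: [441.4, 372.9, 186.5]
tool_rot: [-1.57, 0.022, 0.671]
force: [-0.2, 1.4, -0.5]
width: 55.1
```

```bash
python3 - <<'E'
from h import *
d=get('wrist'); save(d,'w13.png'); np.savez('w13.npz',**d)
m=masks(d)
for a,c in rects(d,m['blue'],50,60000): print(a,c.mean(0).round(),c.min(0),c.max(0),[plane_rect(d,c,z) for z in (107,139)])
print('exp cap',proj(d,[449.5,379,144]),'exp collar',proj(d,[449.5,379,75]))
g=cv2.cvtColor(d['image'],cv2.COLOR_RGB2GRAY)
plan([(449.5,379,150,40)],step=32,turn=4); print(pose()[0]['tool_rot'])
E
```

```text
115.5 [477. 286.] [471. 278.] [483. 292.] [(array([616.1, 424.3]), array([10.3, 12.7]), 103.6), (array([587.6, 426.2]), array([ 8.9, 11. ]), 103.6)]
619.5 [293. 210.] [277. 187.] [311. 230.] [(array([451.2, 379.4]), array([27.4, 36. ]), 128.9), (array([444. , 387.1]), array([23.9, 31.3]), 128.9)]
exp cap [293.0617932  224.72579112] exp collar [291.46695503 196.93086111]
at [441.9 369.7 187.6] yaw 38.3 w 54.9 F [-0.3 -1.4 -0.8] t 18.88
[[0.16, 0.47, 0.03, 0.0, -0.17, -0.13], [0.15, 0.47, 0.03, 0.0, -0.17, -0.13]]
[-1.57200264  0.02258904  0.66833962]
```

>>> apply_moves(
  commands=[
    [[0.17, 0.4, 0.02, 0, -0.15, -0.13], [0.16, 0.4, 0.02, 0, -0.15, -0.13], [0, 0, 0, 0, 0, 0]],
  ],
)

```text
clock: 19.13
eef_pos: [451.7, 373.5, 153.2]
tool_rot: [-1.575, 0.004, 0.69]
force: [0.1, 0.1, 0.7]
width: 55.0
```

```bash
python3 - <<'E'
from h import *
plan([(450,379.3,65,40)],step=25,turn=4); print(pose()[0]['tool_rot'])
E
```

```text
at [451.7 373.5 153.2] yaw 39.6 w 55.0 F [0.1 0.1 0.7] t 19.13
[[0.02, 0.55, 0.04, 0.01, -0.02, -0.01], [0.02, 0.55, 0.04, 0.01, -0.02, -0.01], [0.02, 0.55, 0.04, 0.01, -0.02, -0.01], [0.02, 0.55, 0.04, 0.01, -0.02, -0.01]]
[-1.57463727  0.00371245  0.69047989]
```

>>> apply_moves(
  commands=[
    [[0.03, 0.1, 0.1, 0.03, -0.02, 0], [0.02, 0.4, 0.05, 0.02, -0.02, 0], [0, 0.5, 0.03, 0, 0, 0], [0, 0.5, 0.02, 0, 0, 0], [0, 0, 0, 0, 0, 0]],
  ],
)

```text
clock: 19.55
eef_pos: [449.6, 375.7, 95.5]
tool_rot: [-1.57, 0.002, 0.684]
force: [-0.8, -1.4, 0.5]
width: 55.1
```

```bash
python3 - <<'E'
from h import *
plan([(450,379.3,64,40)],step=15,turn=4); print(pose()[0]['tool_rot'])
E
```

```text
at [449.6 375.7  95.5] yaw 39.2 w 55.1 F [-0.8 -1.4  0.5] t 19.55
[[0.02, 0.26, 0.02, 0.0, -0.05, -0.01], [0.02, 0.26, 0.02, 0.0, -0.05, -0.01], [0.02, 0.26, 0.02, 0.0, -0.05, -0.01]]
[-1.5704019   0.0023399   0.68447152]
```

>>> apply_moves(
  commands=[
    [[0.03, 0.28, 0.05, 0, -0.05, 0], [0.03, 0.28, 0.03, 0, -0.05, 0], [0.02, 0.28, 0.02, 0, -0.05, 0], [0, 0, 0, 0, 0, 0]],
  ],
)

```text
clock: 19.88
eef_pos: [451.4, 380.9, 63.0]
tool_rot: [-1.57, -0.002, 0.696]
force: [-0.2, -0.6, 0.3]
width: 55.0
```

```bash
python3 - <<'E'
from h import *
d=get('wrist'); m=masks(d); s,p,R=pose(); print(p,s['force'],s['tool_rot'])
for a,c in rects(d,m['blue'],300,60000): print(a,c.mean(0).round(),c.min(0),c.max(0))
print(proj(d,[450,379.3,139]),proj(d,[450,379.3,75]))
cv2.imwrite('pics/w14.png',d['image'][:,:,::-1])
E
```

```text
[451.98828842 381.09082095  63.88968232] [-0.15984831 -0.69642768  0.73645514] [-1.57051915 -0.00299979  0.69599336]
4168.0 [272. 305.] [237. 248.] [305. 353.]
[269.94547439 347.43675397] [272.70418352 261.48952625]
```

>>> apply_moves(
  commands=[
    [[-0.07, 0.02, 0, 0, 0, 0], [0, 0, 0, 0, 0, 0], [0, 0, 0, 0, 0, 0], [0, 0, 0, 0, 0, 0], [0, 0, 0, 0, 0, 0], [0, 0, 0, 0, 0, 0], [0, 0, 0, 0, 0, 0]],
  ],
  claw=12,
)

```text
clock: 20.52
eef_pos: [450.5, 379.5, 64.8]
tool_rot: [-1.571, -0.005, 0.696]
force: [0.2, 0.1, -1.5]
width: 23.0
```

>>> apply_moves(
  commands=[
    [[0, 0, 0, 0, 0, 0], [0, 0, 0, 0, 0, 0], [0, 0, 0, 0, 0, 0]],
  ],
)

```text
clock: 20.77
eef_pos: [450.5, 379.5, 64.8]
tool_rot: [-1.571, -0.005, 0.696]
force: [-0.1, 0.1, -1.8]
width: 22.7
```

>>> apply_moves(
  commands=[
    [[0, -0.3, 0, 0, 0, 0], [0, -0.6, 0, 0, 0, 0], [0, -0.7, 0, 0, 0, 0], [0, -0.7, 0, 0, 0, 0], [0, -0.7, 0, 0, 0, 0], [0, -0.7, 0, 0, 0, 0], [0, -0.7, 0, 0, 0, 0], [0, -0.7, 0, 0, 0, 0]],
  ],
)

```text
clock: 21.43
eef_pos: [445.8, 374.9, 276.0]
tool_rot: [-1.572, 0.009, 0.693]
force: [-1.1, 0.7, -0.8]
width: 22.5
```

```bash
python3 - <<'E'
from h import *
plan([(385,225,310,33),(390,90,320,20),(395,-20,310,10)],step=26,turn=3.5); print(pose()[0]['tool_rot'])
E
```

```text
at [445.8 374.9 276. ] yaw 39.7 w 22.5 F [-1.1  0.7 -0.8] t 21.43
[[-0.51, -0.12, -0.27, 0.0, 0.19, -0.01], [-0.51, -0.12, -0.28, 0.0, 0.19, -0.01], [-0.5, -0.12, -0.29, 0.0, 0.19, -0.01], [-0.5, -0.12, -0.3, 0.0, 0.19, -0.01], [-0.49, -0.12, -0.31, 0.0, 0.19, -0.01], [-0.48, -0.12, -0.31, 0.0, 0.19, -0.01], [-0.48, -0.12, -0.32, 0.0, 0.19, -0.01], [-0.29, -0.04, -0.48, 0.0, 0.43, 0.0]]
[[-0.27, -0.04, -0.49, 0.0, 0.43, 0.0], [-0.25, -0.04, -0.5, 0.0, 0.43, 0.0], [-0.23, -0.04, -0.51, 0.0, 0.43, 0.0], [-0.21, -0.04, -0.52, 0.0, 0.43, 0.0], [-0.19, -0.04, -0.53, 0.0, 0.43, 0.0], [-0.16, 0.05, -0.53, 0.0, 0.4, 0.0], [-0.15, 0.05, -0.53, 0.0, 0.4, 0.0], [-0.13, 0.05, -0.54, 0.0, 0.4, 0.0]]
[[-0.11, 0.05, -0.54, 0.0, 0.4, 0.0], [-0.09, 0.05, -0.54, 0.0, 0.4, 0.0]]
[-1.57191823  0.0092049   0.69279855]
```

>>> apply_moves(
  commands=[
    [[-0.51, -0.15, -0.27, 0, 0.19, 0], [-0.51, -0.15, -0.28, 0, 0.19, 0], [-0.5, -0.15, -0.29, 0, 0.19, 0], [-0.5, -0.15, -0.3, 0, 0.19, 0], [-0.49, -0.15, -0.31, 0, 0.19, 0], [-0.48, -0.12, -0.31, 0, 0.19, 0], [-0.48, -0.12, -0.32, 0, 0.19, 0], [-0.29, -0.04, -0.48, 0, 0.43, 0]],
  ],
)

```text
clock: 22.1
eef_pos: [385.4, 199.8, 331.1]
tool_rot: [-1.565, -0.011, 0.537]
force: [0.3, -0.2, -1.4]
width: 22.6
```

```bash
python3 - <<'E'
from h import *
plan([(390,90,320,20),(395,-20,310,10)],step=26,turn=3.5); print(pose()[0]['tool_rot'])
E
```

```text
at [385.4 199.8 331.1] yaw 30.8 w 22.6 F [ 0.3 -0.2 -1.4] t 22.1
[[-0.26, 0.05, -0.48, -0.01, 0.43, 0.02], [-0.24, 0.05, -0.49, -0.01, 0.43, 0.02], [-0.22, 0.05, -0.5, -0.01, 0.43, 0.02], [-0.21, 0.05, -0.51, -0.01, 0.43, 0.02], [-0.19, 0.05, -0.52, -0.01, 0.43, 0.02], [-0.16, 0.05, -0.53, 0.0, 0.4, 0.0], [-0.15, 0.05, -0.53, 0.0, 0.4, 0.0], [-0.13, 0.05, -0.54, 0.0, 0.4, 0.0]]
[[-0.11, 0.05, -0.54, 0.0, 0.4, 0.0], [-0.09, 0.05, -0.54, 0.0, 0.4, 0.0]]
[-1.56532176 -0.01112337  0.53687644]
```

>>> apply_moves(
  commands=[
    [[-0.26, 0.04, -0.5, 0, 0.43, 0.02], [-0.24, 0.04, -0.5, 0, 0.43, 0.02], [-0.22, 0.04, -0.5, 0, 0.43, 0.02], [-0.2, 0.04, -0.51, 0, 0.43, 0.02], [-0.18, 0.04, -0.52, 0, 0.43, 0.02], [-0.14, 0.05, -0.53, 0, 0.4, 0], [-0.13, 0.05, -0.53, 0, 0.4, 0], [-0.11, 0.05, -0.54, 0, 0.4, 0]],
  ],
)

```text
clock: 22.77
eef_pos: [396.0, 6.3, 317.3]
tool_rot: [-1.561, -0.007, 0.211]
force: [-0.6, -0.9, -1.6]
width: 22.3
```

```bash
python3 - <<'E'
from h import *
plan([(400,-60,300,5),(502.8,-152.4,180,-11)],step=26,turn=3.5); print(pose()[0]['tool_rot'])
E
```

```text
at [396.    6.3 317.3] yaw 12.1 w 22.3 F [-0.6 -0.9 -1.6] t 22.77
[[-0.08, 0.14, -0.55, -0.04, 0.47, 0.03], [-0.06, 0.14, -0.55, -0.04, 0.47, 0.03], [-0.04, 0.14, -0.55, -0.04, 0.47, 0.03], [0.29, 0.37, -0.32, 0.0, 0.4, 0.0], [0.31, 0.38, -0.31, 0.0, 0.4, 0.0], [0.32, 0.38, -0.29, 0.0, 0.4, 0.0], [0.33, 0.38, -0.28, 0.0, 0.4, 0.0], [0.34, 0.38, -0.27, 0.0, 0.4, 0.0]]
[[0.35, 0.38, -0.26, 0.0, 0.4, 0.0], [0.35, 0.38, -0.25, 0.0, 0.4, 0.0], [0.36, 0.37, -0.23, 0.0, 0.4, 0.0]]
[-1.56105527 -0.00741119  0.21129303]
```

>>> apply_moves(
  commands=[
    [[-0.08, 0.08, -0.55, -0.04, 0.47, 0.03], [-0.06, 0.08, -0.55, -0.04, 0.47, 0.03], [-0.04, 0.08, -0.55, -0.04, 0.47, 0.03], [0, 0.08, -0.55, 0, 0.4, 0], [0, 0.08, -0.55, 0, 0.4, 0], [0.05, 0.08, -0.55, 0, 0.4, 0], [0.1, 0.08, -0.55, 0, 0.4, 0], [0.4, 0.1, -0.2, 0, 0.4, 0]],
  ],
)

```text
clock: 23.43
eef_pos: [417.9, -179.5, 290.9]
tool_rot: [-1.575, -0.002, -0.129]
force: [0.0, 0.2, -0.1]
width: 22.5
```

```bash
python3 - <<'E'
from h import *
plan([(502.8,-152.4,160,-11)],step=26,turn=3.5); print(pose()[0]['tool_rot'])
E
```

```text
at [ 417.9 -179.5  290.9] yaw -7.4 w 22.5 F [ 0.   0.2 -0.1] t 23.43
[[0.29, 0.47, 0.14, 0.01, 0.1, 0.0], [0.29, 0.47, 0.14, 0.01, 0.1, 0.0], [0.29, 0.47, 0.14, 0.01, 0.1, 0.0], [0.28, 0.47, 0.14, 0.01, 0.1, 0.0], [0.28, 0.47, 0.15, 0.01, 0.1, 0.0], [0.28, 0.47, 0.15, 0.01, 0.1, 0.0], [0.28, 0.47, 0.15, 0.01, 0.1, 0.0]]
[-1.5749107  -0.00217051 -0.12874099]
```

>>> apply_moves(
  commands=[
    [[0.29, 0.45, 0.14, 0, 0.1, 0], [0.29, 0.45, 0.14, 0, 0.1, 0], [0.29, 0.45, 0.14, 0, 0.1, 0], [0.28, 0.45, 0.14, 0, 0.1, 0], [0.28, 0.45, 0.15, 0, 0.1, 0], [0.28, 0.45, 0.15, 0, 0.1, 0], [0.28, 0.45, 0.15, 0, 0.1, 0], [0, 0, 0, 0, 0, 0]],
  ],
)

```text
clock: 24.1
eef_pos: [507.3, -172.8, 159.6]
tool_rot: [-1.585, -0.009, -0.223]
force: [-0.2, 0.4, -1.3]
width: 22.5
```

```bash
python3 - <<'E'
from h import *
d=get('wrist'); m=masks(d); s,p,R=pose(); print(p)
print('ring',ring(d))
for a,c in rects(d,m['orange'],800,60000): print('o',a,c.mean(0).round(),c.min(0),c.max(0),plane_rect(d,c,50))
for a,c in rects(d,m['blue'],300,60000): print('b',c.mean(0).round(),c.min(0),c.max(0))
for h in (0,40,50,114): print(h,proj(d,p+[0,0,-39.8+h]).round())
w=d['image'].copy(); cv2.imwrite('pics/w15.png',w[:,:,::-1])
plan([(502.8,-152.4,120,-11)],step=15,turn=3.5); print(s['tool_rot'])
E
```

```text
[ 506.19915769 -174.19796182  161.06365165]
ring [(array([ 502.90619852, -152.20791079]), array([14.88623776, 15.23548502]), array([266.10204082, 175.24489796]))]
o 3872.5 [267. 189.] [237. 149.] [294. 233.] (array([ 499.9, -167.4]), array([48. , 75.9]), 78.8)
b [277. 305.] [244. 246.] [313. 354.]
b [522. 141.] [498. 124.] [545. 160.]
0 [275. 229.]
40 [275. 257.]
50 [275. 265.]
114 [275. 355.]
at [ 506.2 -174.2  161.1] yaw -12.8 w 23.0 F [-0.7 -0.1 -1.3] t 24.15
[[-0.05, 0.25, 0.13, 0.04, -0.09, 0.03], [-0.05, 0.25, 0.13, 0.04, -0.09, 0.03], [-0.05, 0.26, 0.13, 0.04, -0.09, 0.03], [-0.05, 0.26, 0.13, 0.04, -0.09, 0.03]]
[-1.58635127 -0.00921122 -0.22371997]
```

View pics/w15.png

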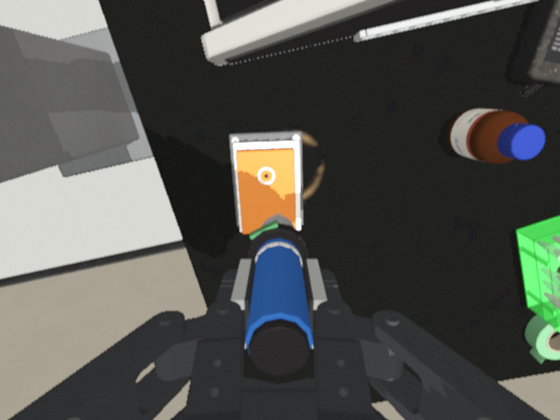

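The gauge is held upright (cap at (278,350), grip column 278). The ring at (266,175) gives the spot at (502.9,-152.2), and the stack is square. Move over the spot.

>>> apply_moves(
  commands=[
    [[-0.06, 0.1, 0.14, 0.05, -0.09, 0.03], [-0.06, 0.15, 0.14, 0.05, -0.09, 0.03], [-0.06, 0.25, 0.14, 0.05, -0.09, 0.03], [-0.06, 0.25, 0.14, 0.04, -0.09, 0.03], [0, 0, 0, 0, 0, 0], [0, 0, 0, 0, 0, 0]],
  ],
)

```text
clock: 24.65
eef_pos: [499.2, -152.1, 131.7]
tool_rot: [-1.57, -0.001, -0.194]
force: [0.5, -0.9, -1.7]
width: 22.8
```

```bash
python3 - <<'E'
from h import *
plan([(501.8,-152.3,115,-11)],step=15,turn=3.5); print(pose()[0]['tool_rot'])
E
```

```text
at [ 499.2 -152.1  131.7] yaw -11.1 w 22.8 F [ 0.5 -0.9 -1.7] t 24.65
[[0.03, 0.21, 0.0, -0.01, -0.01, 0.01], [0.03, 0.21, 0.0, -0.01, -0.01, 0.01]]
[-1.56955097e+00 -1.11515056e-03 -1.94131963e-01]
```

>>> apply_moves(
  commands=[
    [[0.04, 0.2, 0, 0, 0, 0], [0.02, 0.16, 0, 0, 0, 0], [0, 0, 0, 0, 0, 0], [0, 0, 0, 0, 0, 0]],
  ],
)

```text
clock: 24.98
eef_pos: [502.3, -152.8, 116.5]
tool_rot: [-1.57, -0.003, -0.194]
force: [-0.2, -0.3, -0.7]
width: 22.8
```

```bash
python3 - <<'E'
from h import *
d=get('wrist'); m=masks(d); s,p,R=pose(); print('ring',ring(d))
for a,c in rects(d,m['blue'],2000,60000): print('b',c.mean(0).round(1),c.min(0),c.max(0))
print(proj(d,p+[0,0,-39.8+82]),proj(d,[502.9,-152.2,50]),proj(d,p-[0,0,54.8]))
cv2.imwrite('pics/w16.png',cv2.resize(d['image'][160:300,200:360],None,fx=4,fy=4)[:,:,::-1])
plan([(501.8,-152.3,104,-11)],step=15,turn=3.5); print(s['tool_rot'])
E
```

```text
ring [(array([ 502.58773918, -150.69985894]), array([14.00207574, 11.14843098]), array([277.31147541, 209.91803279]))]
b [277.6 304.7] [244. 246.] [313. 353.]
[276.03785469 294.30469443] [277.49036663 213.42498965] [276.66054187 219.56734916]
at [ 502.2 -152.8  116.5] yaw -11.1 w 22.5 F [ 0.6 -0.4 -2. ] t 25.03
[[-0.01, 0.31, 0.01, -0.01, -0.02, 0.03]]
[-1.5696861  -0.00255008 -0.19384383]
```

>>> apply_moves(
  commands=[
    [[0, 0.18, 0.01, 0, 0, 0], [0, 0, 0, 0, 0, 0], [0, 0, 0, 0, 0, 0]],
  ],
)

```text
clock: 25.28
eef_pos: [502.7, -152.8, 108.9]
tool_rot: [-1.57, -0.004, -0.194]
force: [1.0, -0.2, -1.5]
width: 22.7
```

>>> apply_moves(
  commands=[
    [[0, 0.1, 0.01, 0, 0, 0], [0, 0, 0, 0, 0, 0]],
  ],
)

```text
clock: 25.45
eef_pos: [502.8, -152.4, 104.6]
tool_rot: [-1.57, -0.004, -0.194]
force: [-0.1, 0.5, -2.2]
width: 22.6
```

>>> apply_moves(
  commands=[
    [[0, 0.06, 0, 0, 0, 0], [0, 0, 0, 0, 0, 0]],
  ],
)

```text
clock: 25.62
eef_pos: [503.0, -152.6, 102.1]
tool_rot: [-1.57, -0.004, -0.194]
force: [-0.0, 0.5, -0.4]
width: 22.5
```

>>> apply_moves(
  commands=[
    [[0, 0.05, 0, 0, 0, 0], [0, 0, 0, 0, 0, 0]],
  ],
)

```text
clock: 25.78
eef_pos: [503.2, -152.7, 100.2]
tool_rot: [-1.57, -0.004, -0.194]
force: [-0.9, -1.0, 0.0]
width: 22.4
```

>>> apply_moves(
  commands=[
    [[0, 0.04, 0, 0, 0, 0], [0, 0, 0, 0, 0, 0], [0, 0, 0, 0, 0, 0]],
  ],
)

```text
clock: 26.03
eef_pos: [503.2, -152.7, 98.8]
tool_rot: [-1.57, -0.005, -0.194]
force: [-0.1, 0.5, 0.5]
width: 22.5
```

```bash
python3 - <<'E'
from h import *
F=[];P=[]
for n in ['wrist','top','top','top','wrist','wrist','wrist','wrist']:
    d=get(n); s,p,R=pose(); F.append(s['force']); P.append(p)
    if n=='top': pass
print(np.mean(F,0),np.mean(P,0),s['tool_rot'],s['width']); m=masks(d)
print(proj(d,np.mean(P,0)+[0,0,42]))
for a,c in rects(d,m['blue'],2000,60000): print('b',c.mean(0).round(1),c.min(0),c.max(0))
for a,c in rects(d,m['orange'],400,60000): print('o',a,c.min(0),c.max(0),plane_rect(d,c,50))
E
```

```text
[-0.41437204  0.13835051  0.89347236] [ 503.17970291 -152.73181436   98.74079684] [-1.56997823 -0.00468548 -0.19418612] 22.76141532357646
[276.38745402 294.10108145]
b [277.6 304.9] [244. 246.] [313. 353.]
o 2436.5 [241. 190.] [310. 258.] (array([ 502.4, -154.4]), array([48.4, 51.5]), 79.5)
```

```bash
python3 -c "
from h import *
print(finish_job()); s,p,R=pose(); print(p,s['force'],s['clock'])"
```

```text
the job is handed in; nothing more can be done
None
the job is handed in; nothing more can be done
```

The job is handed in at about 26 s on the robot clock. The sheet is on the anvil pad, the slab is on the sheet with its mark up, and the gauge is held upright on the dot. `finish_job` gave no verdict, so everything below comes from my own checks.

**Last checks**
- **Slab:** it measured (499.8, -167.7) mm at 79°, against a pad estimate of about (499, -167.5) mm at 79°. After pressing, the visible part of the slab had not moved.
- **Sheet:** it sits within about 3 mm of the pad centre.
- **Press:** the force change since before contact is about 2.4 N. The arm went down about 5 mm past contact, so the plunger is about 5 mm in.
- **Tip:** it should be within about 2 mm of the dot, from the arm pose and the calibration. My closing close-up was refused by the 12-picture limit, so I never saw the tip on the dot.
- **Upright:** the gripper tilt is under 0.01 rad and the gauge did not shift in the grip.

**Things that disagreed**
- The fingertips met the bench about 32 mm behind the reported TCP at 68 mm opening, more than the text suggests. I set the heights by feel and from the pictures.
- The force reading showed little at bench contact, and single readings scatter by about 1 N. The press figure is an average over eight readings, compared with single readings before contact.
- I turned the wrong way once on the approach to the slab and corrected it before going down; nothing was touched.

I did not re-measure the bystanders afterwards. All paths were clear of them and no contact showed.

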